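Zero the core scanner: carriage home, counter wheel mark to the top

ROBOT

A 6-joint arm with a two-finger parallel gripper is mounted at the origin on the work surface. World frame = base frame: x ahead of the robot, y to its left, z up, the work surface at z = 0. Lengths are in m, angles in degrees, forces in N, time in s.
With the tool pointing down it reaches from about 0.3 to 0.75 m from the base axis. Payload 8.5 kg.
Tool frame: the origin (TCP) lies midway between the tips of the shut fingers; the grasp point (between the pads) lies 19 mm behind it (env.tcp_to_grasp is the z of the grasp point in the tool frame, in m); z points along the fingers, y is the line along which they close (so a half turn about z gives the same grasp; the last joint's range is limited). The gripper opens to 85 mm and grips with 20 to 120 N. Pads are 22 mm wide; open, the fingers measure 114 mm over their backs; the gripper's body (76 mm by 85 mm) begins 54 mm behind the grasp point. The pads swing forward as they close: fully open they stand 13 mm farther back than shut.
Start: joints at [55.044, 21.807, 74.336, -0, 83.858, -12.336], TCP at [0.212, 0.508, 0.199] pointing down, gripper open.
Joint ranges: [-178.18, 178.18], [-50.72, 133.34], [12.68, 142.11], [-81.47, 261.47], [9.98, 163.14], [-165.26, 165.26]. Speed limits (degrees/s): [136.94, 136.94, 180, 180, 180, 180].

INTERFACE

Orientations are given as a 3x3 rotation matrix whose columns are the frame's x, y, z axes.
In Python, from rig import env, imaging, job, models gives the robot as it stands. The module is installed in compiled form; this text tells all that it offers.
- The arm moves only by the tool jog_arm, never from a script. Its argument "plan" is text: rows parted by semicolons, each of 7 numbers parted by spaces: the turn, a rotation vector about the tool's x, y, z in degrees, then the shift along the tool's x, y, z in cm, then the closure in counts, from 0 (fully open) to 255 (shut). In form: rx ry rz x y z claw; .... A call has 1 to 10 rows; each row shifts and turns the commanded pose from where the row before left it, along the tool's axes as they then stand; what a row does not reach is not made up. A row lasts 1/12 s, in which the tool goes at most 41.7 mm and 7.16 degrees, less where a joint would pass 70% of its speed; a pose out of reach is approached as far as the arm can. A call with a gripper value outside its range is refused whole. The fingers move at their own pace and stop on an object; "grip_force" is the grip in N (left out, the last holds). Time passes only in rows, so rows that do not move let the fingers close. It gives the time, the measured TCP pose, the force, the opening and the grip force at its end, in the units of the state.
- env.observe(): the state, without advancing time (a new reading comes with each control period).
- imaging.get_image(name): name is "side" or "top"; returns a dict with "pixels" (384x512x3 uint8, red, green, blue), "depth" (384x512 float32, m along the optical axis (not along the pixel's ray), 0 where there is no reading), "fov_y" (degrees; the focal length in pixels is half the picture's height over the tangent of half this angle, whatever the lens; pixels are square), "cx", "cy" (the principal point, pixels), "world_from_camera" (4x4, takes a point from camera to world coordinates). Camera axes: x right, y down, z forward; pixel columns grow to the right and rows downward; lengths in m; the calibration is good to about 2 mm. A picture is of the moment at which its call begins.
- job.close_job(): hands the job in; it is judged then, once.
Trained networks look in the newest picture that a camera, given by its name, has taken for a name from the list of things; names that differ only in an ending like _2 or _b are one class to them, and where a whole thing is asked for, a point or a joint stands for the part that bears it (a point fixed in the world has none). Each returns a list of dicts, best first, with "confidence" (0 to 1); they miss things now and then, are a little off and sometimes report something else, mostly with a low value. They report only what shows in the picture. A call takes as long as a camera call.
- models.outline_of(camera, query): "region" (384x512 bool, what is visible of it) and "bbox" ([centre column, centre row, width, height] in pixels, round what is visible of it).
- models.tip_of(camera, query): "at" ([column, row] in pixels: a listed point, or the origin of a listed thing).
The state is a dict: "time_s": time; "q": joint angles; "qvel": joint speeds; "joint_efforts": joint torques, N m; "position": TCP position; "tool_rot": TCP orientation; "ft_force": force on the tool from outside, world axes, zero at the start; "wrist_torque": the same for the moment, N m; "grip_width": finger opening in m; "gripper_force": force on a finger pad.
Only numpy, scipy, OpenCV 4.12 (cv2) and the standard library are available. Lean on these libraries where they do the work, as an engineer would, in place of code of your own. Each camera call takes 0.05 s, during which the arm holds its last target. There are 200 camera calls.

TASK

Set the core scanner to zero. First push the stiff blue scan carriage along its rail, towards the rail's left end as seen from the robot, until it is fully home against its hidden end stop, without shoving it fast; then turn the black free-running counter wheel by its rim until its white mark is at the very top, right under the red pointer, without setting it spinning. Let go, leave both standing like that, and leave the other things on the counter where they are.

Things in the scene. Friction and masses are not known exactly. Their poses are not given: they have to be found in the camera images.
- axle (a point): Centre of the counter wheel, on its axle, 120 mm above the counter; fixed to the grey stand, with the stand's axes: x away from the robot's side, y along the axle, z up (stand yaw varies by up to 0.25 rad). Black rubber wheel, solid disc, 170 mm diameter, 28 mm wide, bare side rings from 60 to 85 mm radius to pinch. Turns freely either way (drag about 0.012 N m), stays where left.
- guard (a point): Middle of the overhead guard, same axes as the axle: three yellow bars 12 mm thick along y at x = -40, 0, 40 mm, 175 mm above the axle, carried by side rails at y = +-95 mm (x = -46 to 86 mm) on two rear posts at x = 78 mm. Open towards the robot below the bars: reach the rim there with a tilted tool. A red pointer hangs from the middle bar, its tip 7 mm above the wheel.
- base (a point): Top of the stand's base plate under the wheel's middle, same axes: plate 180 (x) x 220 (y) mm, 12 mm thick. Two plates carry the axle at y = +-45 mm, 8 mm thick, 40 mm wide in x, reaching 18 mm above the axle.
- mark (a point): The white mark on the wheel's rim: a 14 mm wide white stripe across the tread and 20 mm down both sides. The point is at the mark's middle on the tread, 85 mm from the axle, and turns with the wheel. It starts in the lower half, out of sight from above. It must come straight above the axle.
- wheel: The wheel itself, origin at its centre on the axle, y along the axle, z towards the white mark; turns with the wheel.
- carriage (a joint): Travel of the blue scan carriage on its rail in m: 0 at the right-hand end as seen from the robot, 0.130 at the hidden end stop near the left-hand end; grows as it is pushed to the left. Starts at 0.015 to 0.06 and drags with 7 N plus a little more with speed; it stays where it is left. At the stop the force rises sharply.
- push_face (a point): Middle of the carriage's flat right-hand end face (40 mm from its centre), 68 mm above the counter; moves with it. y points along the rail towards the stop (rail yaw up to 0.25 rad), x away from the robot. Face 85 mm wide, 42 to 94 mm high; carriage 80 mm long, top at 98 mm. Behind it only rail rods (30 mm high) and a low end block (37 mm high): room for fingertips at 45 to 60 mm height.
- case_center (a point): Bystander: battered aluminium sample case, 300 x 170 x 108 mm, centre. Leave alone.
- scribe_center (a point): Bystander: steel scribe with red handle, 160 mm long, 16 mm thick, along its x; near its middle. Leave alone.
- tile_center (a point): Bystander: white ceramic streak tile, 70 x 100 x 9 mm, centre. Leave alone.
- stub_center (a point): Bystander: pink granite core stub, 60 mm diameter, 85 mm high, standing; centre. Leave alone.
- mallet_center (a point): Bystander: black rubber mallet lying down, head 60 mm diameter and 100 mm long along its y, wooden handle 220 mm towards its -x; centre of the head. Leave alone.
- brush_center (a point): Bystander: brush lying along its x, near its middle. Leave alone.

How it is judged:
By the outcome, as a careful person would: the job done as asked, in the order asked, and still so for the second after the job is handed in, with the robot touching nothing.
It also fails if it takes over 67 s, if anything falls off the work surface, if the arm or the gripper's body presses on something with over 40 N, if the wrist force passes 120 N, or if a joint passes its speed limit or range.

## Working session

There is one attempt and no reset: what is moved stays moved. The work goes in short steps, Python scripts to look and compute and a tool call to move; the robot and the scene stay as the last step left them, time stands still between calls to the robot, and variables do not carry over. Pictures are saved under pics/ and viewed, at most 10 in all, crops included, and the job is handed in when it is done.

Besides the shell and the picture viewer there is one more tool, called after ">>>" by a JSON object that holds its "op" and its "data". jog_arm: Moves the arm, as the interface text tells. Its arguments: {"type":"object","properties":{"plan":{"type":"string"},"grip_force":{"type":"number"}},"required":["plan"]}

```bash
mkdir -p pics; cat > h.py <<'E'
import numpy as np, cv2
from rig import env, imaging, job, models
def px2w(im,u,v,d):
    f=im["pixels"].shape[0]/2/np.tan(np.radians(im["fov_y"])/2)
    p=np.array([(u-im["cx"])/f*d,(v-im["cy"])/f*d,d,1.]); return (im["world_from_camera"]@p)[:3]
def ray(im,u,v):
    o=im["world_from_camera"][:3,3]; r=px2w(im,u,v,1.)-o; return o,r
def atz(im,u,v,z):
    o,r=ray(im,u,v); return o+r*(z-o[2])/r[2]
def cloud(im):
    d=im["depth"]; f=d.shape[0]/2/np.tan(np.radians(im["fov_y"])/2)
    v,u=np.mgrid[:d.shape[0],:d.shape[1]]
    P=np.stack([(u-im["cx"])/f*d,(v-im["cy"])/f*d,d],-1)
    T=im["world_from_camera"]; return P@T[:3,:3].T+T[:3,3]
def w2px(im,p):
    T=np.linalg.inv(im["world_from_camera"]); q=T[:3,:3]@np.asarray(p)+T[:3,3]
    f=im["pixels"].shape[0]/2/np.tan(np.radians(im["fov_y"])/2)
    return im["cx"]+f*q[0]/q[2], im["cy"]+f*q[1]/q[2]
def save(im,name,crop=None,s=1):
    a=im["pixels"][...,::-1]
    if crop: a=a[crop[1]:crop[3],crop[0]:crop[2]]
    cv2.imwrite("pics/"+name,cv2.resize(a,None,fx=s,fy=s,interpolation=cv2.INTER_CUBIC))
E
python3 - <<'E'
from h import *
np.set_printoptions(precision=3,suppress=True)
ims=[]
for c in("top","side"):
    im=imaging.get_image(c); C=cloud(im); ims.append(im["pixels"])
    print(c,im["fov_y"],im["world_from_camera"])
    for q in("axle","guard","base","mark","push_face"):
        for r in models.tip_of(c,q)[:2]:
            u,v=r["at"]; i,j=int(round(v)),int(round(u))
            print(q,r["confidence"],r["at"],C[i,j] if 0<=i<384 and 0<=j<512 else None, {"axle":atz(im,u,v,.12),"guard":atz(im,u,v,.295),"base":atz(im,u,v,.012),"push_face":atz(im,u,v,.068)}.get(q))
    save(im,c+"0.png",None,1.5)
E
```

```text
top 56.01704558287237 [[-0.023 -0.996  0.081  0.456]
 [-1.     0.022 -0.014 -0.07 ]
 [ 0.012 -0.082 -0.997  1.253]
 [ 0.     0.     0.     1.   ]]
axle 0.92 [169.5, 135.0] [0.73  0.167 0.174] [0.744 0.18  0.12 ]
guard 0.65 [155.2, 119.6] [0.741 0.18  0.295] [0.742 0.18  0.295]
guard 0.47 [169.9, 138.3] [0.719 0.165 0.179] [0.69  0.14  0.295]
base 0.81 [175.1, 143.0] [0.72  0.165 0.109] [0.742 0.185 0.012]
mark 0.83 [174.6, 151.7] [0.686 0.16  0.132] None
push_face 0.62 [320.9, 201.0] [ 0.529 -0.316  0.014] [ 0.526 -0.305  0.068]
side 42.096812107635266 [[ 0.966 -0.188  0.176  0.302]
 [-0.257 -0.687  0.679 -1.137]
 [-0.007 -0.702 -0.713  1.311]
 [ 0.     0.     0.     1.   ]]
axle 0.91 [271.9, 156.9] [0.732 0.168 0.128] [0.734 0.177 0.12 ]
guard 0.7 [276.9, 116.3] [0.749 0.181 0.297] [0.748 0.181 0.295]
base 0.59 [273.0, 171.3] [0.737 0.166 0.06 ] [0.753 0.214 0.012]
base 0.43 [281.0, 214.1] [ 0.717 -0.001  0.005] [ 0.715 -0.008  0.012]
mark 0.85 [264.3, 173.1] [0.701 0.162 0.062] None
push_face 0.72 [257.7, 283.0] [ 0.549 -0.296  0.053] [ 0.545 -0.306  0.068]
push_face 0.26 [192.6, 214.9] [0.408 0.004 0.083] [0.408 0.019 0.068]
```

View pics/top0.png

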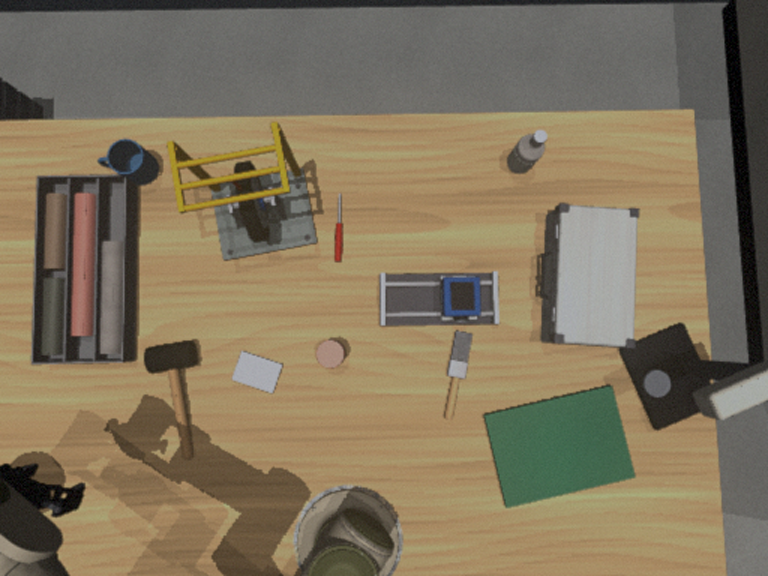

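View pics/side0.png

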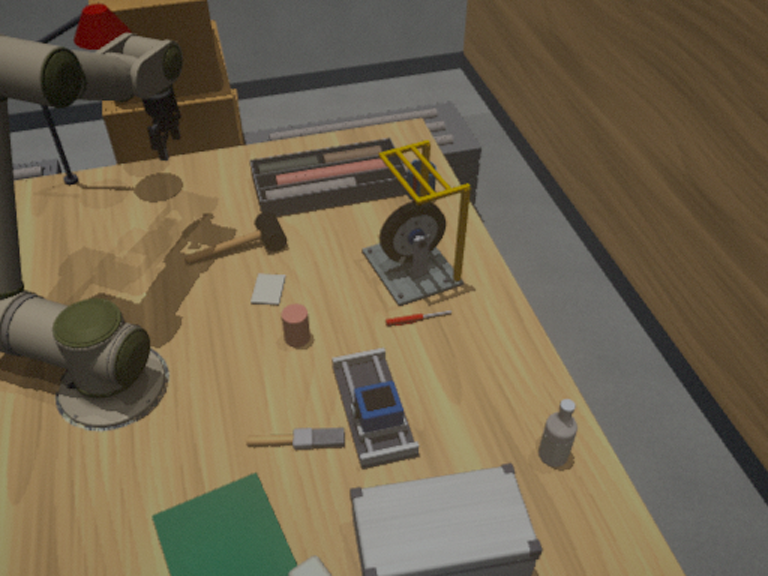

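Top view: the guard and wheel are at about (235,195), and the rail with the blue carriage is at (440,298), with the carriage right of centre. The scribe, stub, brush and tile are nearby but clear of both. The side view shows the wheel at (412,232) with its open side facing the robot. Next I'll measure the rail and stand yaw and look closely at the wheel.

```bash
python3 - <<'E'
from h import *
np.set_printoptions(precision=3,suppress=True)
T=imaging.get_image("top");S=imaging.get_image("side")
for n,im in(("top",T),("side",S)):
    C=cloud(im);hsv=cv2.cvtColor(im["pixels"],cv2.COLOR_RGB2HSV);dep=im["depth"]>0
    roi=(C[...,0]>.45)&(C[...,0]<.65)&(C[...,1]>-.4)&(C[...,1]<-.05)
    t=roi&dep&(C[...,2]>.085)&(C[...,2]<.11)
    P=C[t]; r=cv2.minAreaRect(P[:,:2].astype(np.float32)*1000); print(n,"carriage top",len(P),np.median(P[:,2]),r)
    e=roi&dep&(C[...,2]>.022)&(C[...,2]<.045)
    P=C[e]; r=cv2.minAreaRect(P[:,:2].astype(np.float32)*1000); print("rail",len(P),r)
    g=dep&(C[...,2]>.28)&(C[...,2]<.31)&(C[...,0]>.6)&(C[...,0]<.95)&(C[...,1]>0)&(C[...,1]<.35)
    P=C[g]; r=cv2.minAreaRect(P[:,:2].astype(np.float32)*1000); print("guard",len(P),np.median(P[:,2]),r)
    b=dep&(C[...,2]>.007)&(C[...,2]<.02)&(C[...,0]>.58)&(C[...,0]<.95)&(C[...,1]>.02)&(C[...,1]<.33)&(hsv[...,1]<80)
    P=C[b]; r=cv2.minAreaRect(P[:,:2].astype(np.float32)*1000); print("base",len(P),r)
    for k in("carriage","wheel"):
        for r in models.tip_of(n,k)[:1]: print(k,r["at"],r["confidence"])
a=cv2.resize(T["pixels"][95:180,120:225,::-1],(630,510),interpolation=cv2.INTER_CUBIC)
cv2.imwrite("pics/wt.png",a)
save(S,"ws.png",(220,80,330,220),4)
E
```

```text
top carriage top 648 0.0947953243837858 ((532.3724365234375, -258.6743469238281), (80.32414245605469, 90.9706802368164), 89.91532897949219)
rail 648 ((538.2302856445312, -216.72555541992188), (268.3293151855469, 115.85063171386719), 89.60530853271484)
guard 1411 0.2990735037611232 ((764.6265869140625, 187.3689422607422), (131.61636352539062, 205.78514099121094), 9.826963424682617)
base 1916 ((745.4298095703125, 184.5161895751953), (180.09286499023438, 219.7404022216797), 9.809463500976562)Traceback (most recent call last):
  File "<stdin>", line 16, in <module>
ValueError: it knows: axle, base, brush_center, case_center, guard, mallet_center, mark, push_face, scribe_center, stub_center, tile_center, wheel
```

```bash
python3 - <<'E'
from h import *
np.set_printoptions(precision=3,suppress=True)
T=imaging.get_image("top");S=imaging.get_image("side")
A=np.array([.7454,.1845,.12]);c,s=np.cos(np.radians(9.8)),np.sin(np.radians(9.8));R=np.array([[c,-s,0],[s,c,0],[0,0,1]])
# intersect mark pixel with wheel side plane y=-14 (side) and list white pixels on the tread
for n,im in(("side",S),("top",T)):
    for r in models.tip_of(n,"mark")[:2]:
        o,d=ray(im,*r["at"]); o=R.T@(o-A);d=R.T@d
        for y in(-.014,0): print(n,r["confidence"],r["at"],"plane y",y,(o+d*((y-o[1])/d[1]))*1000)
    C=(cloud(im)-A)@R; hsv=cv2.cvtColor(im["pixels"],cv2.COLOR_RGB2HSV)
    rr=np.hypot(C[...,0],C[...,2]); m=(np.abs(C[...,1])<.022)&(rr>.05)&(rr<.095)
    v=m&(hsv[...,2]>110)
    print(n,m.sum(),v.sum(),C[v][:12]*1000)
save(S,"ws.png",(235,85,325,210),4.6);save(T,"wt.png",(120,95,225,180),6)
E
```

```text
side 0.9 [265.3, 171.2] plane y -0.014 [-42.003 -14.    -51.736]
side 0.9 [265.3, 171.2] plane y 0 [-34.846   0.    -66.081]
side 892 12 [[ -1.62   12.225  89.109]
 [-11.976  15.087  86.07 ]
 [-32.736  12.787  81.281]
 [-35.222  15.543  75.629]
 [-47.459  14.55   71.505]
 [-54.278   8.605  73.692]
 [-65.334   9.787  58.488]
 [-68.192  11.976  53.275]
 [-70.553  15.212  42.45 ]
 [-76.14   11.712  37.818]
 [-78.017  16.104  25.792]
 [-80.036  11.799  25.14 ]]
top 0.59 [175.1, 150.8] plane y -0.014 [-58.04  -14.      8.084]
top 0.59 [175.1, 150.8] plane y 0 [-37.859   0.    -75.825]
top 577 1 [[ 75.212 -14.618 -21.516]]
```

View pics/ws.png

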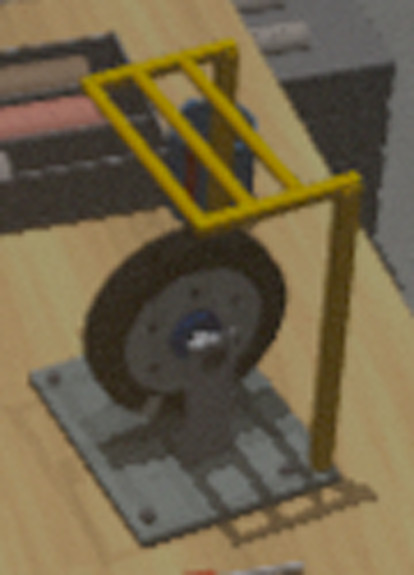

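View pics/wt.png

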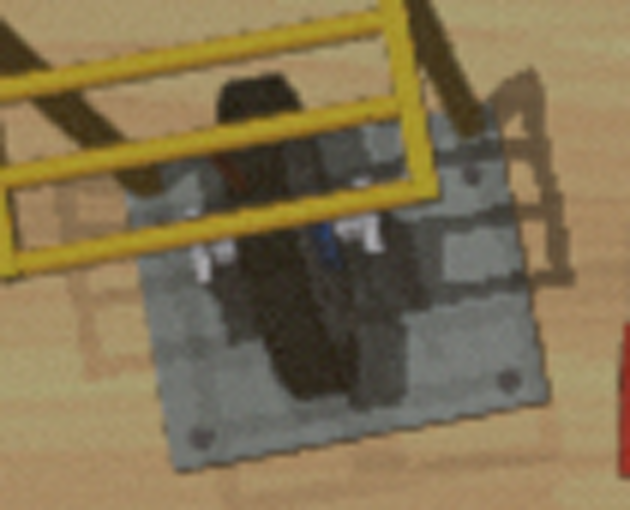

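The wheel's side face shows the mark as a small light patch at ws.png (150,408). It is low on the robot's side, about 140–150° from the top. wt.png confirms the stand yaw of about +9.8°. Carriage first.

```bash
cat >> h.py <<'E'
from scipy.spatial.transform import Rotation as Ro
def delta(p,Rt,p0=None,R0=None):
    s=env.observe(); p0=np.array(s["position"]) if p0 is None else p0; R0=np.array(s["tool_rot"]) if R0 is None else R0
    return R0.T@(np.asarray(p)-p0)*100, Ro.from_matrix(R0.T@Rt).as_rotvec(degrees=True)
E
python3 - <<'E'
from h import *
np.set_printoptions(precision=3,suppress=True)
s=env.observe();R=np.array(s["tool_rot"]);print(s["position"],R,env.tcp_to_grasp,s["ft_force"])
for p in([.535,-.35,.2],): print(delta(p,R))
E
```

```text
[0.212 0.508 0.199] [[-0.923  0.385 -0.   ]
 [ 0.385  0.923 -0.   ]
 [-0.    -0.    -1.   ]] -0.0187 [0.293 0.494 0.21 ]
(array([-62.847, -66.729,  -0.136]), array([0., 0., 0.]))
```

>>> {"op": "jog_arm", "data": {"plan": "0 0 6.74 0 0 0 255;0 0 6.74 0 0 0 255;0 0 6.74 0 0 0 255;0 0 6.74 0 0 0 255;0 0 6.74 0 0 0 255;0 0 6.74 0 0 0 255;0 0 6.74 0 0 0 255;0 0 6.74 0 0 0 255;0 0 6.74 0 0 0 255;0 0 6.74 0 0 0 255", "grip_force": 25}}

```text
time_s: 1.73
position: [0.2115, 0.5077, 0.1986]
tool_rot: [[0.006, 1.0, 0.0], [1.0, -0.006, 0.0], [0.0, 0.0, -1.0]]
ft_force: [0.0, -0.0, -0.6]
grip_width: -0.0001
gripper_force: 0.0
```

>>> {"op": "jog_arm", "data": {"plan": "0 0 0 -3.6 1.35 0 255;0 0 0 -3.6 1.35 0 255;0 0 0 -3.6 1.35 0 255;0 0 0 -3.6 1.35 0 255;0 0 0 -3.6 1.35 0 255;0 0 0 -3.6 1.35 0 255;0 0 0 -3.6 1.35 0 255;0 0 0 -3.6 1.35 0 255;0 0 0 -3.6 1.35 0 255;0 0 0 -3.6 1.35 0 255"}}

```text
time_s: 2.57
position: [0.3466, 0.1459, 0.1989]
tool_rot: [[0.0, 1.0, 0.001], [1.0, -0.0, 0.0], [0.0, 0.001, -1.0]]
ft_force: [1.4, 0.9, 0.6]
grip_width: -0.0
gripper_force: 0.0
```

>>> {"op": "jog_arm", "data": {"plan": "0 0 0 -3.6 1.35 0 255;0 0 0 -3.6 1.35 0 255;0 0 0 -3.6 1.35 0 255;0 0 0 -3.6 1.35 0 255;0 0 0 -3.6 1.35 0 255;0 0 0 -3.6 1.35 0 255;0 0 0 -3.6 1.35 0 255;0 0 0 -3.6 1.35 0 255;0 0 0 -3.6 1.35 0 255;0 0 0 -3.6 1.35 0 255"}}

```text
time_s: 3.4
position: [0.4816, -0.2144, 0.1986]
tool_rot: [[0.001, 1.0, 0.0], [1.0, -0.001, -0.0], [-0.0, 0.0, -1.0]]
ft_force: [0.3, 0.8, 0.4]
grip_width: -0.0003
gripper_force: 0.0
```

>>> {"op": "jog_arm", "data": {"plan": "0 0 0 -3.3 1.35 0 255;0 0 0 -3.3 1.35 0 255;0 0 0 -3.3 1.35 0 255;0 0 0 -3.3 1.3 0 255;0 0 0 0 0 3 255;0 0 0 0 0 3 255;0 0 0 0 0 3 255;0 0 0 0 0 3 255;0 0 0 0 0 2.65 255;0 0 0 0 0 0 255"}}

```text
time_s: 4.23
position: [0.5325, -0.3425, 0.0468]
tool_rot: [[0.001, 1.0, -0.007], [1.0, -0.0, 0.007], [0.007, -0.007, -1.0]]
ft_force: [-0.6, 0.2, -1.2]
grip_width: -0.0002
gripper_force: 0.0
```

```bash
python3 - <<'E'
from h import *
np.set_printoptions(precision=3,suppress=True)
s=env.observe();print(s["position"],s["q"],s["ft_force"])
S=imaging.get_image("side");print([(r["at"],r["confidence"],atz(S,*r["at"],.068)) for r in models.tip_of("side","push_face")[:2]])
save(S,"c1.png",(190,190,330,320),4)
E
```

```text
[ 0.533 -0.343  0.047] [-43.441  37.972  71.988  -0.002  70.604 -43.411] [-0.642  0.238 -1.24 ]
[([253.7, 282.4], 0.75, array([ 0.534, -0.3  ,  0.068]))]
```

View pics/c1.png

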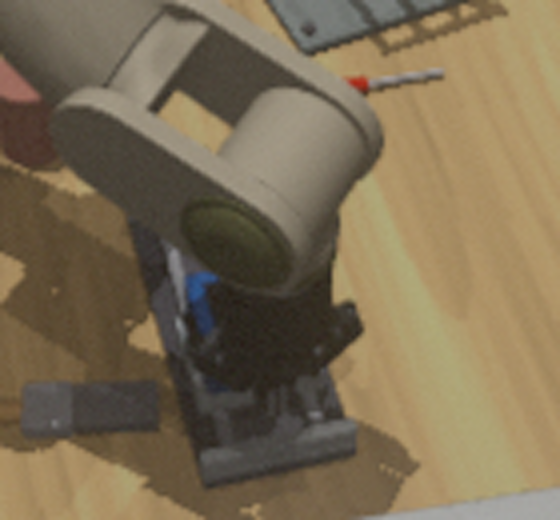

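The gripper is just right of the blue carriage and clear of it. Push slowly from here.

>>> {"op": "jog_arm", "data": {"plan": "0 0 0 0.8 0 -0.6 255;0 0 0 0.8 0 0 255;0 0 0 0.5 0.2 0 255;0 0 0 0.4 0 0 255;0 0 0 0.4 0 0 255;0 0 0 0.4 0 0 255;0 0 0 0.4 0 0 255;0 0 0 0.4 0 0 255;0 0 0 0.4 0 0 255;0 0 0 0.4 0 0 255"}}

```text
time_s: 5.17
position: [0.5371, -0.2972, 0.0587]
tool_rot: [[0.001, 1.0, 0.001], [1.0, -0.001, -0.004], [-0.004, 0.001, -1.0]]
ft_force: [0.1, -7.4, -0.2]
grip_width: 0.0
gripper_force: 2.9
```

>>> {"op": "jog_arm", "data": {"plan": "0 0 0 0.4 0 0 255;0 0 0 0.4 0 0 255;0 0 0 0.4 0 0 255;0 0 0 0.4 0 0 255;0 0 0 0.4 0 0 255;0 0 0 0.4 0 0 255;0 0 0 0.4 0 0 255;0 0 0 0.4 0 0 255;0 0 0 0.4 0 0 255;0 0 0 0.4 0 0 255"}}

```text
time_s: 6.0
position: [0.5373, -0.2572, 0.0587]
tool_rot: [[0.001, 1.0, 0.002], [1.0, -0.001, -0.004], [-0.004, 0.002, -1.0]]
ft_force: [-0.2, -7.8, 1.5]
grip_width: 0.0
gripper_force: 2.9
```

>>> {"op": "jog_arm", "data": {"plan": "0 0 0 0.35 0 0 255;0 0 0 0.35 0 0 255;0 0 0 0.3 0 0 255;0 0 0 0.2 0 0 255;0 0 0 0.2 0 0 255"}}

```text
time_s: 6.42
position: [0.5374, -0.2432, 0.0588]
tool_rot: [[0.001, 1.0, 0.002], [1.0, -0.001, -0.004], [-0.004, 0.002, -1.0]]
ft_force: [0.6, -7.4, 0.1]
grip_width: 0.0001
gripper_force: 2.8
```

```bash
python3 - <<'E'
from h import *
np.set_printoptions(precision=3,suppress=True)
T=imaging.get_image("top");C=cloud(T)
t=(C[...,0]>.42)&(C[...,0]<.65)&(C[...,1]>-.4)&(C[...,1]<-.05)&(C[...,2]>.02)&(C[...,2]<.045)&(T["depth"]>0)
print(cv2.minAreaRect(C[t][:,:2].astype(np.float32)*1000), env.observe()["ft_force"],env.observe()["position"])
save(T,"c2.png",(230,165,350,235),5)
E
```

```text
((541.1886596679688, -188.88784790039062), (115.61637115478516, 211.46368408203125), 0.9003989696502686) [ 0.993 -5.947  0.855] [ 0.537 -0.243  0.059]
```

View pics/c2.png

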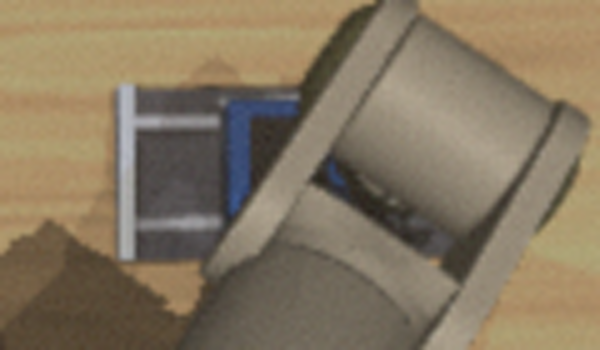

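The carriage has about 50 mm of rail left before the left block at c2 (127,170). Keep pushing, slowing down near the expected stop.

>>> {"op": "jog_arm", "data": {"plan": "0 0 0 0.35 0 0 255;0 0 0 0.35 0 0 255;0 0 0 0.35 0 0 255;0 0 0 0.35 0 0 255;0 0 0 0.35 0 0 255;0 0 0 0.35 0 0 255;0 0 0 0.35 0 0 255;0 0 0 0.3 0 0 255;0 0 0 0.2 0 0 255;0 0 0 0.2 0 0 255"}}

```text
time_s: 7.3
position: [0.5376, -0.2116, 0.0588]
tool_rot: [[0.001, 1.0, 0.003], [1.0, -0.001, -0.004], [-0.004, 0.003, -1.0]]
ft_force: [1.7, -7.3, 2.0]
grip_width: 0.0001
gripper_force: 2.9
```

>>> {"op": "jog_arm", "data": {"plan": "0 0 0 0.2 0 0 255;0 0 0 0.2 0 0 255;0 0 0 0.2 0 0 255"}}

```text
time_s: 7.55
position: [0.5378, -0.2065, 0.059]
tool_rot: [[0.001, 1.0, 0.003], [1.0, -0.001, -0.006], [-0.006, 0.003, -1.0]]
ft_force: [-0.4, -14.9, 2.5]
grip_width: 0.0001
gripper_force: 6.4
```

>>> {"op": "jog_arm", "data": {"plan": "0 0 0 0.2 0 0 255;0 0 0 0.2 0 0 255;0 0 0 0.2 0 0 255"}}

```text
time_s: 7.8
position: [0.5384, -0.2049, 0.0603]
tool_rot: [[0.001, 1.0, 0.005], [1.0, -0.001, -0.014], [-0.014, 0.005, -1.0]]
ft_force: [-4.4, -32.9, 5.2]
grip_width: -0.0001
gripper_force: 13.4
```

The force is rising sharply (33 N), so the carriage is home. Back off and rise.

>>> {"op": "jog_arm", "data": {"plan": "0 0 0 0 0 0 255;0 0 0 -0.5 0 0 255;0 0 0 -1 0 0 255;0 0 0 -2 0 0 255;0 0 0 0 0 -3 255;0 0 0 0 0 -4 255;0 0 0 0 0 -4 255;0 0 0 0 0 -4 255;0 0 0 0 0 -4 255;0 0 0 0 0 0 255"}}

```text
time_s: 8.63
position: [0.5387, -0.234, 0.2565]
tool_rot: [[0.0, 1.0, 0.012], [1.0, -0.0, -0.008], [-0.008, 0.012, -1.0]]
ft_force: [-0.5, 0.3, -0.5]
grip_width: 0.0001
gripper_force: 0.0
```

```bash
python3 - <<'E'
from h import *
np.set_printoptions(precision=4,suppress=True)
s=env.observe();print(s["position"],s["q"],s["ft_force"],s["tool_rot"])
E
```

```text
[ 0.5387 -0.234   0.2565] [-35.0238  23.4479  62.2104   0.0031  93.5228 -35.0115] [-0.498   0.2552 -0.4874] [[ 0.0003  0.9999  0.0117]
 [ 1.     -0.0002 -0.0082]
 [-0.0082  0.0117 -0.9999]]
```

>>> {"op": "jog_arm", "data": {"plan": "0 0 0 3.6 -0.6 0 180;0 0 0 3.6 -0.6 0 180;0 0 0 3.6 -0.6 0 180;0 0 0 3.6 -0.6 0 180;0 0 0 3.6 -0.6 0 120;0 0 0 3.6 -0.6 0 120;0 0 0 3.6 -0.6 0 120;0 0 0 3.6 -0.6 0 120;0 0 0 3.6 -0.6 0 120;0 0 0 3.6 -0.6 0 120"}}

```text
time_s: 9.47
position: [0.4761, 0.1288, 0.248]
tool_rot: [[0.001, 1.0, -0.0], [1.0, -0.001, 0.0], [0.0, -0.0, -1.0]]
ft_force: [1.8, -0.8, 0.2]
grip_width: 0.0451
gripper_force: 0.0
```

>>> {"op": "jog_arm", "data": {"plan": "0 0 -7.1 0 0 0 100;0 0 -7.1 0 0 0 100;0 0 -7.1 0 0 0 100;0 0 -7.1 0 0 0 100;0 0 -7.1 0 0 0 100;0 0 -7.1 0 0 0 100;0 0 -7.1 0 0 0 100;0 0 -7.1 0 0 0 100;0 0 -7.1 0 0 0 100;0 0 -7.1 0 0 0 100"}}

```text
time_s: 10.3
position: [0.4767, 0.1272, 0.2478]
tool_rot: [[-0.947, 0.32, -0.0], [0.32, 0.947, 0.0], [0.0, -0.0, -1.0]]
ft_force: [-1.3, 0.8, -1.2]
grip_width: 0.0517
gripper_force: 0.0
```

>>> {"op": "jog_arm", "data": {"plan": "0 0 -7.1 0 0 0 100;0 0 -7.1 0 0 0 100;0 0 -7.1 0 0 0 100;0 0 -7.1 0 0 0 100;7 0 0 0 0 0 100;7 0 0 0 0 0 100;7 0 0 0 0 0 100"}}

```text
time_s: 10.88
position: [0.4773, 0.1267, 0.249]
tool_rot: [[-0.987, -0.15, 0.062], [-0.162, 0.919, -0.358], [-0.003, -0.364, -0.932]]
ft_force: [0.6, 0.6, 0.3]
grip_width: 0.0521
gripper_force: 0.0
```

```bash
python3 - <<'E'
from h import *
np.set_printoptions(precision=4,suppress=True)
s=env.observe();print(s["position"],s["q"],s["ft_force"],s["tool_rot"],s["grip_width"])
T=imaging.get_image("top");C=cloud(T)
t=(C[...,0]>.45)&(C[...,0]<.62)&(C[...,1]>-.4)&(C[...,1]<-.05)&(C[...,2]>.085)&(C[...,2]<.11)&(T["depth"]>0)
print(cv2.minAreaRect(C[t][:,:2].astype(np.float32)*1000))
E
```

```text
[0.4773 0.1267 0.249 ] [ 13.456   16.9621  76.5918 -21.2925  88.0192 -84.8062] [0.6394 0.6195 0.3082] [[-0.9867 -0.15    0.0619]
 [-0.1622  0.9194 -0.3584]
 [-0.0031 -0.3636 -0.9315]] 0.05206360578199919
((533.7542724609375, -188.16700744628906), (78.48121643066406, 90.9477767944336), 88.44007873535156)
```

>>> {"op": "jog_arm", "data": {"plan": "-7 0 0 0 0 0 100;-7 0 0 0 0 0 100;-7 0 0 0 0 0 100;0 -5 0 0 0 0 100"}}

```text
time_s: 11.27
position: [0.4793, 0.1252, 0.2477]
tool_rot: [[-0.983, -0.159, 0.086], [-0.158, 0.987, 0.02], [-0.088, 0.006, -0.996]]
ft_force: [-0.2, -0.1, -1.4]
grip_width: 0.052
gripper_force: 0.0
```

```bash
python3 - <<'E'
from h import *
np.set_printoptions(precision=4,suppress=True)
s=env.observe();print(s["position"],s["q"])
for n in("top","side"):
    T=imaging.get_image(n);C=cloud(T)
    print([(r["at"],r["confidence"],atz(T,*r["at"],.068)) for r in models.tip_of(n,"push_face")[:2]])
    b=(C[...,0]>.42)&(C[...,0]<.65)&(C[...,1]>-.42)&(C[...,1]<-.02)&(T["depth"]>0)
    for lo,hi in((.025,.034),(.034,.045),(.085,.11)):
        P=C[b&(C[...,2]>lo)&(C[...,2]<hi)]; print(n,lo,len(P),np.percentile(P[:,1],[1,10,50,90,99]))
    if n=="top":save(T,"c3.png",(230,165,350,235),5)
E
```

```text
[0.4793 0.1252 0.2477] [  0.2476  11.7375  80.9345   1.1241  82.3976 -99.0009]
[([168.8, 132.0], 0.64, array([0.767 , 0.1938, 0.068 ])), ([297.7, 197.1], 0.56, array([ 0.5403, -0.2292,  0.068 ]))]
top 0.025 347 [-0.3495 -0.3384 -0.2643 -0.0982 -0.0836]
top 0.034 253 [-0.3493 -0.3468 -0.2116 -0.0863 -0.0833]
top 0.085 654 [-0.2276 -0.2202 -0.1874 -0.1558 -0.1489]
[([251.3, 263.9], 0.65, array([ 0.5454, -0.2321,  0.068 ]))]
side 0.025 332 [-0.3526 -0.3491 -0.2706 -0.0942 -0.0845]
side 0.034 431 [-0.3523 -0.3492 -0.238  -0.0886 -0.0814]
side 0.085 621 [-0.2305 -0.2265 -0.1952 -0.1596 -0.1511]
```

View pics/c3.png

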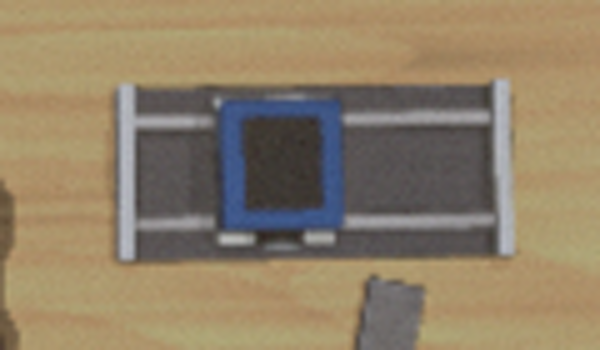

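The carriage now sits with its face at y≈-0.229, and c3 shows it at x 220–342 with clear rods on its left. It was pushed to about -0.194, so it came back during the retreat. I'll push it again and watch the retreat closely.

>>> {"op": "jog_arm", "data": {"plan": "0 5 0 0 0 0 255;0 0 4.6 0 0 0 255;0 0 4.5 0 0 0 255;0 0 0 -0.6 -4.1 0 255;0 0 0 -0.6 -4.1 0 255;0 0 0 -0.6 -4.1 0 255;0 0 0 -0.6 -4.1 0 255;0 0 0 -0.6 -4.1 0 255;0 0 0 -0.6 -4.1 0 255;0 0 0 -0.6 -4.1 0 255"}}

```text
time_s: 12.3
position: [0.5207, -0.1611, 0.2479]
tool_rot: [[-1.0, -0.006, -0.002], [-0.006, 1.0, 0.0], [0.002, 0.0, -1.0]]
ft_force: [0.4, 0.5, 0.7]
grip_width: 0.0002
gripper_force: 0.0
```

>>> {"op": "jog_arm", "data": {"plan": "0 0 0 -0.6 -4.1 0 255;0 0 0 -0.6 -4.1 0 255;0 0 0 -0.5 -4.1 0 255;0 0 0 0 -2 0 255;0 0 0 0 0 4 255;0 0 0 0 0 4 255;0 0 0 0 0 4 255;0 0 0 0 0 4 255;0 0 0 0 0 2 255;0 0 0 0 0 0 255"}}

```text
time_s: 13.13
position: [0.5365, -0.3003, 0.0627]
tool_rot: [[-1.0, -0.006, -0.009], [-0.006, 1.0, 0.007], [0.009, 0.007, -1.0]]
ft_force: [0.7, 1.0, 0.5]
grip_width: 0.0001
gripper_force: 0.0
```

>>> {"op": "jog_arm", "data": {"plan": "0 0 0 0 1.2 0.6 255;0 0 0 0 1.2 0 255;0 0 0 0 0.8 0 255;0 0 0 0 0.4 0 255;0 0 0 0 0.4 0 255;0 0 0 0 0.4 0 255;0 0 0 0 0.4 0 255;0 0 0 0 0.4 0 255"}}

```text
time_s: 13.8
position: [0.5378, -0.2505, 0.0624]
tool_rot: [[-1.0, -0.005, 0.0], [-0.005, 1.0, -0.0], [-0.0, -0.0, -1.0]]
ft_force: [-1.1, 0.6, 0.5]
grip_width: -0.0003
gripper_force: 0.0
```

>>> {"op": "jog_arm", "data": {"plan": "0 0 0 0 0.4 0 255;0 0 0 0 0.4 0 255;0 0 0 0 0.4 0 255;0 0 0 0 0.4 0 255;0 0 0 0 0.4 0 255;0 0 0 0 0.3 0 255"}}

```text
time_s: 14.3
position: [0.5376, -0.2271, 0.0621]
tool_rot: [[-1.0, -0.005, -0.0], [-0.005, 1.0, 0.0], [0.0, 0.0, -1.0]]
ft_force: [0.2, -0.1, 0.2]
grip_width: 0.0001
gripper_force: 0.0
```

```bash
cat >> h.py <<'E'
def car():
    for n in("top","side"):
        T=imaging.get_image(n);C=cloud(T);h=cv2.cvtColor(T["pixels"],cv2.COLOR_RGB2HSV)
        b=(C[...,0]>.42)&(C[...,0]<.65)&(C[...,1]>-.42)&(C[...,1]<-.02)&(T["depth"]>0)&(h[...,0]>100)&(h[...,0]<125)&(h[...,1]>120)&(C[...,2]>.03)&(C[...,2]<.12)
        print(n,b.sum(),np.percentile(C[b][:,1],[1,50,99]) if b.sum() else None)
    s=env.observe();print(s["position"],s["ft_force"])
E
python3 -c "
from h import *
np.set_printoptions(precision=4,suppress=True);car()"
```

```text
top 23 [-0.16   -0.1557 -0.1523]
side 4 [-0.2211 -0.1665 -0.1542]
[ 0.5376 -0.2271  0.0621] [0.3397 0.2698 0.7266]
```

```bash
python3 - <<'E'
from h import *
np.set_printoptions(precision=4,suppress=True)
S=imaging.get_image("side");T=imaging.get_image("top")
a=cv2.resize(S["pixels"][190:300,190:300,::-1],(390,390),interpolation=cv2.INTER_CUBIC)
b=cv2.resize(T["pixels"][150:260,230:340,::-1],(390,390),interpolation=cv2.INTER_CUBIC)
for im,pic,o in((S,a,(190,190)),(T,b,(230,150))):
    for p,c in(((.5376,-.2271,.0621),(0,0,255)),((.532,-.229,.098),(0,255,0))):
        u,v=w2px(im,p);cv2.circle(pic,(int((u-o[0])*390/110),int((v-o[1])*390/110)),4,c,-1)
cv2.imwrite("pics/c4.png",np.hstack([a,b]))
E
```

```text
(no output)
```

View pics/c4.png

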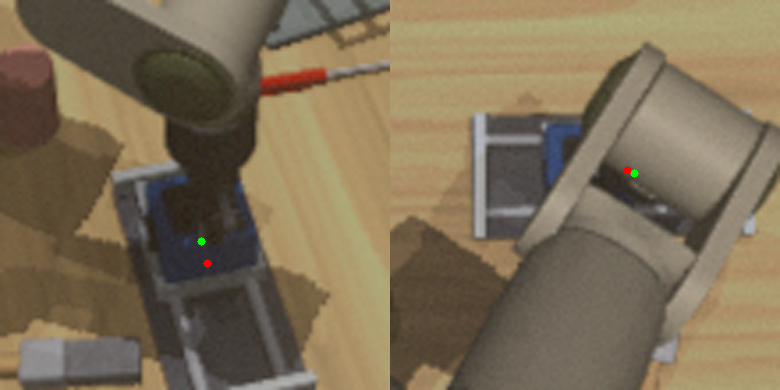

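```bash
python3 - <<'E'
from h import *
np.set_printoptions(precision=3,suppress=True,linewidth=200)
S=imaging.get_image("side");C=cloud(S)
k=110/390
print("body end px",[np.round((np.array(w2px(S,(.5376,-.2271,z)))-190)/k) for z in(.062,.098,.135,.2,.25)])
for y in range(60,300,15):
    print(y,[tuple(np.round(C[int(190+y*k),int(190+x*k)]*1000).astype(int)) for x in(175,195,210,225,240)])
E
```

```text
body end px [array([207., 264.]), array([207., 238.]), array([207., 211.]), array([206., 161.]), array([206., 121.])]
60 [(np.int64(501), np.int64(-278), np.int64(386)), (np.int64(516), np.int64(-282), np.int64(386)), (np.int64(525), np.int64(-287), np.int64(389)), (np.int64(534), np.int64(-292), np.int64(391)), (np.int64(549), np.int64(-278), np.int64(373))]
75 [(np.int64(499), np.int64(-284), np.int64(374)), (np.int64(513), np.int64(-291), np.int64(377)), (np.int64(523), np.int64(-293), np.int64(377)), (np.int64(533), np.int64(-297), np.int64(378)), (np.int64(545), np.int64(-292), np.int64(370))]
90 [(np.int64(499), np.int64(-283), np.int64(358)), (np.int64(512), np.int64(-295), np.int64(366)), (np.int64(523), np.int64(-296), np.int64(364)), (np.int64(532), np.int64(-299), np.int64(365)), (np.int64(543), np.int64(-300), np.int64(363))]
105 [(np.int64(499), np.int64(-280), np.int64(340)), (np.int64(513), np.int64(-292), np.int64(348)), (np.int64(523), np.int64(-294), np.int64(347)), (np.int64(533), np.int64(-296), np.int64(347)), (np.int64(543), np.int64(-301), np.int64(349))]
120 [
[... 2212 characters left out ...]
, np.int64(-228), np.int64(90)), (np.int64(526), np.int64(-229), np.int64(85)), (np.int64(539), np.int64(-228), np.int64(79)), (np.int64(552), np.int64(-227), np.int64(74)), (np.int64(564), np.int64(-231), np.int64(75))]
270 [(np.int64(507), np.int64(-227), np.int64(64)), (np.int64(525), np.int64(-233), np.int64(66)), (np.int64(539), np.int64(-230), np.int64(57)), (np.int64(553), np.int64(-225), np.int64(45)), (np.int64(564), np.int64(-231), np.int64(49))]
285 [(np.int64(507), np.int64(-227), np.int64(43)), (np.int64(526), np.int64(-227), np.int64(37)), (np.int64(539), np.int64(-229), np.int64(35)), (np.int64(552), np.int64(-227), np.int64(27)), (np.int64(568), np.int64(-219), np.int64(11))]
```

>>> {"op": "jog_arm", "data": {"plan": "0 0 0 0 0 -1 255;0 0 0 0 -2 0 255;0 0 0 0 -3 0 255;0 0 0 0 -2 0 255;0 0 0 0 0 0 255"}}

```text
time_s: 14.97
position: [0.538, -0.3016, 0.0728]
tool_rot: [[-1.0, -0.002, 0.001], [-0.002, 1.0, -0.002], [-0.001, -0.002, -1.0]]
ft_force: [-0.5, 0.5, 0.4]
grip_width: -0.0004
gripper_force: 0.0
```

```bash
python3 - <<'E'
from h import *
np.set_printoptions(precision=3,suppress=True,linewidth=200)
car(); s=env.observe();p=np.array(s["position"]);print(s["q"],s["tool_rot"])
S=imaging.get_image("side");C=cloud(S)
m=(abs(C[...,0]-p[0])<.06)&(abs(C[...,1]-p[1])<.065)&(C[...,2]>.045)&(C[...,2]<.3)
for z in np.arange(.045,.3,.015):
    q=C[m&(abs(C[...,2]-z)<.0075)]
    if len(q): print(round(z,3),len(q),np.percentile(q[:,0],[2,50,98]),np.percentile(q[:,1],[2,50,98]))
u,v=w2px(S,p);print(u,v)
save(S,"c5.png",(180,170,330,320),3.8)
E
```

```text
top 197 [-0.224 -0.169 -0.151]
side 74 [-0.225 -0.18  -0.152]
[ 0.538 -0.298  0.073] [ 0.298  0.411 -1.227]
[ -40.022   34.506   74.187    0.011   71.295 -130.228] [[-1.    -0.004  0.   ]
 [-0.004  1.     0.   ]
 [-0.     0.    -1.   ]]
0.045 8 [0.503 0.56  0.591] [-0.351 -0.347 -0.343]
0.075 2 [0.503 0.504 0.506] [-0.233 -0.233 -0.233]
0.09 1 [0.506 0.506 0.506] [-0.233 -0.233 -0.233]
0.105 3 [0.531 0.532 0.534] [-0.305 -0.303 -0.299]
0.12 15 [0.528 0.536 0.548] [-0.312 -0.306 -0.299]
0.135 5 [0.529 0.53  0.535] [-0.311 -0.302 -0.296]
0.15 5 [0.526 0.528 0.532] [-0.312 -0.304 -0.286]
0.165 28 [0.526 0.531 0.542] [-0.331 -0.312 -0.298]
0.18 18 [0.523 0.528 0.548] [-0.347 -0.313 -0.293]
0.195 58 [0.522 0.534 0.552] [-0.36  -0.35  -0.294]
0.21 69 [0.521 0.536 0.556] [-0.359 -0.337 -0.31 ]
0.225 34 [0.526 0.537 0.549] [-0.339 -0.334 -0.319]
0.24 61 [0.503 0.534 0.57 ] [-0.337 -0.331 -0.297]
0.255 90 [0.503 0.53  0.574] [-0.337 -0.329 -0.304]
0.27 106 [0.502 0.53  0.573] [-0.337 -0.33  -0.299]
0.285 91 [0.506 0.535 0.568] [-0.337 -0.328 -0.31 ]
254.64300862906597 280.6628601328494
```

View pics/c5.png

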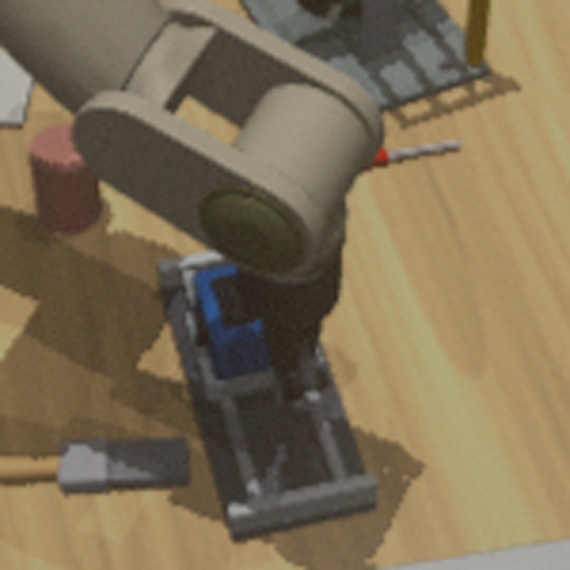

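In c4 and c5 the camera shows the fingertips about 33 mm higher than the reported TCP. In c4 the blue face is visible right where a finger at the reported height should hide it. So the tips had slipped over the carriage's top, and the carriage isn't home. I'll lower by that amount, watching the force, and push properly.

>>> {"op": "jog_arm", "data": {"plan": "0 0 0 0 0 1 255;0 0 0 0 0 1 255;0 0 0 0 0 1 255;0 0 0 0 0 0.8 255;0 0 0 0 0 0.5 255;0 0 0 0 0 0 255"}}

```text
time_s: 15.62
position: [0.5374, -0.297, 0.0275]
tool_rot: [[-1.0, -0.005, -0.002], [-0.005, 1.0, 0.002], [0.002, 0.002, -1.0]]
ft_force: [0.7, 0.5, -0.5]
grip_width: -0.0003
gripper_force: 0.0
```

```bash
cat >> h.py <<'E'
def tipz(p,w=.05):
    S=imaging.get_image("side");C=cloud(S)
    m=(abs(C[...,0]-p[0])<.02)&(abs(C[...,1]-p[1])<.025)&(C[...,2]>.045)
    q=C[m]; i=np.argsort(q[:,2])[:8]; print("lowest",q[i])
    return S
E
python3 - <<'E'
from h import *
np.set_printoptions(precision=3,suppress=True)
s=env.observe();print(s["position"],s["ft_force"]);tipz(s["position"])
E
```

```text
[ 0.537 -0.297  0.027] [ 0.712  0.472 -0.499]
lowest [[ 0.551 -0.301  0.065]
 [ 0.532 -0.301  0.067]
 [ 0.533 -0.307  0.069]
 [ 0.546 -0.307  0.07 ]
 [ 0.528 -0.291  0.07 ]
 [ 0.528 -0.303  0.071]
 [ 0.542 -0.308  0.072]
 [ 0.529 -0.301  0.073]]
```

>>> {"op": "jog_arm", "data": {"plan": "0 0 0 0 1 0.6 255;0 0 0 0 1 0 255;0 0 0 0 1 0 255;0 0 0 0 0.7 0 255;0 0 0 0 0.4 0 255;0 0 0 0 0.4 0 255;0 0 0 0 0.4 0 255;0 0 0 0 0.4 0 255;0 0 0 0 0.4 0 255;0 0 0 0 0.4 0 255"}}

```text
time_s: 16.5
position: [0.538, -0.2381, 0.0236]
tool_rot: [[-1.0, -0.005, 0.001], [-0.005, 1.0, -0.003], [-0.001, -0.003, -1.0]]
ft_force: [-1.2, -7.0, -0.2]
grip_width: -0.0003
gripper_force: 4.7
```

>>> {"op": "jog_arm", "data": {"plan": "0 0 0 0 0.35 0 255;0 0 0 0 0.35 0 255;0 0 0 0 0.35 0 255;0 0 0 0 0.35 0 255;0 0 0 0 0.35 0 255"}}

```text
time_s: 16.92
position: [0.5382, -0.2208, 0.0236]
tool_rot: [[-1.0, -0.004, 0.002], [-0.004, 1.0, -0.003], [-0.002, -0.003, -1.0]]
ft_force: [-0.1, -6.7, 0.2]
grip_width: -0.0001
gripper_force: 4.7
```

```bash
python3 -c "
from h import *
np.set_printoptions(precision=4,suppress=True);car()"
```

```text
top 52 [-0.1599 -0.1333 -0.1292]
side 10 [-0.1408 -0.1353 -0.1306]
[ 0.5381 -0.2201  0.0236] [-0.1999 -2.7783  0.7924]
```

>>> {"op": "jog_arm", "data": {"plan": "0 0 0 0 0.3 0 255;0 0 0 0 0.3 0 255;0 0 0 0 0.3 0 255;0 0 0 0 0.25 0 255;0 0 0 0 0.2 0 255;0 0 0 0 0.2 0 255"}}

```text
time_s: 17.52
position: [0.5384, -0.2112, 0.0239]
tool_rot: [[-1.0, -0.004, 0.003], [-0.004, 1.0, -0.014], [-0.003, -0.014, -1.0]]
ft_force: [-5.1, -43.7, -7.5]
grip_width: -0.0002
gripper_force: 22.4
```

>>> {"op": "jog_arm", "data": {"plan": "0 0 0 0 0.2 0 255;0 0 0 0 0.2 0 255;0 0 0 0 0.2 0 255"}}

```text
time_s: 17.77
position: [0.5385, -0.2115, 0.0241]
tool_rot: [[-1.0, -0.003, 0.004], [-0.003, 1.0, -0.023], [-0.004, -0.023, -1.0]]
ft_force: [-9.6, -73.5, -16.0]
grip_width: -0.0003
gripper_force: 37.0
```

>>> {"op": "jog_arm", "data": {"plan": "0 0 0 0 0.2 0 255;0 0 0 0 0.2 0 255;0 0 0 0 0.1 0 255"}}

```text
time_s: 18.02
position: [0.5386, -0.2117, 0.0242]
tool_rot: [[-1.0, -0.002, 0.005], [-0.002, 1.0, -0.031], [-0.005, -0.031, -1.0]]
ft_force: [-13.2, -93.4, -21.4]
grip_width: -0.0002
gripper_force: 46.9
```

That's hard against the stop, and higher than I wanted since I had batched those moves. Ease off.

>>> {"op": "jog_arm", "data": {"plan": "0 0 0 0 -0.6 0 255;0 0 0 0 -0.6 0 255;0 0 0 0 -0.6 0 255;0 0 0 0 -1.2 0 255;0 0 0 0 -1.5 0 255;0 0 0 0 0 -2 255;0 0 0 0 0 -4 255;0 0 0 0 0 -4 255;0 0 0 0 0 -4 255;0 0 0 0 0 -4 255"}}

```text
time_s: 18.85
position: [0.5373, -0.2377, 0.2051]
tool_rot: [[-1.0, -0.005, -0.0], [-0.005, 1.0, 0.0], [0.0, 0.0, -1.0]]
ft_force: [1.0, -0.3, 0.1]
grip_width: -0.0002
gripper_force: 0.0
```

>>> {"op": "jog_arm", "data": {"plan": "0 0 0 1 4 -1 100;0 0 0 1 4 -1 100;0 0 0 1 4 -1 100;0 0 0 1 4 0 100;0 0 0 1 4 0 100;0 0 0 1 4 0 100;0 0 0 0.5 4 0 100;0 0 0 0 4 0 100;0 0 0 0 4 0 100;0 0 0 0 3 0 100"}}

```text
time_s: 19.68
position: [0.4708, 0.1525, 0.2329]
tool_rot: [[-1.0, -0.007, 0.0], [-0.007, 1.0, 0.001], [-0.0, 0.001, -1.0]]
ft_force: [0.2, -0.7, -0.6]
grip_width: 0.0521
gripper_force: 0.0
```

```bash
python3 -c "
from h import *
np.set_printoptions(precision=4,suppress=True);car();s=env.observe();print(s['q'],s['position'],s['tool_rot'])"
```

```text
top 228 [-0.1922 -0.1515 -0.1194]
side 147 [-0.1965 -0.1802 -0.1225]
[0.4708 0.1534 0.2326] [-0.4481 -0.1253 -0.5609]
[  4.2832  14.8839  78.9765   0.0534  86.1547 -86.3174] [0.4708 0.1534 0.2326] [[-0.9999 -0.0104 -0.0003]
 [-0.0104  0.9999  0.0009]
 [ 0.0003  0.0009 -1.    ]]
```

The carriage now sits against its stop, centre about -0.157, and it stays put. Next, turn the tool toward the wheel and tilt it.

>>> {"op": "jog_arm", "data": {"plan": "0 0 -4.6 0 0 0 100;0 0 -4.6 0 0 0 100;0 -7 0 0 0 0 100;0 -7 0 0 0 0 100;0 -7 0 0 0 0 100;0 -7 0 0 0 0 100;0 -7 0 0 0 0 100;0 -7 0 0 0 0 100;0 -7 0 0 0 0 100;0 -7 0 0 0 0 100"}}

```text
time_s: 20.62
position: [0.4702, 0.157, 0.2319]
tool_rot: [[-0.634, -0.187, 0.751], [-0.11, 0.982, 0.152], [-0.766, 0.013, -0.643]]
ft_force: [0.4, 1.4, 0.1]
grip_width: 0.0516
gripper_force: 0.0
```

>>> {"op": "jog_arm", "data": {"plan": "0 -7 0 0 0 0 100;0 -7 0 0 0 0 100;0 0 0 0 0 0 100"}}

```text
time_s: 20.87
position: [0.4724, 0.1685, 0.2437]
tool_rot: [[-0.569, -0.207, 0.796], [-0.097, 0.978, 0.185], [-0.817, 0.028, -0.576]]
ft_force: [0.1, -0.5, -0.4]
grip_width: 0.052
gripper_force: 0.0
```

```bash
cat >> h.py <<'E'
A=np.array([.7454,.1845,.12]);_c,_s=np.cos(np.radians(9.8)),np.sin(np.radians(9.8));RS=np.array([[_c,-_s,0],[_s,_c,0],[0,0,1]])
def tgt(phi,p,r,back=0,off=.035,dy=0):
    "reported TCP pose: real tip at rim angle phi, radius r, pitch p below horizontal, standoff back"
    f,p=np.radians(phi),np.radians(p); z=np.array([np.cos(p),0,-np.sin(p)]); x=np.array([-np.sin(p),0,-np.cos(p)])
    R=RS@np.c_[x,[0,1,0],z]; t=np.array([-np.sin(f)*r,dy,np.cos(f)*r])+(off-back)*z
    return A+RS@t,R
def go(*a,**k):
    P,R=tgt(*a,**k); d,r=delta(P,R); print(a,"P",P,"shift cm",d,"turn",r); return P,R
E
python3 - <<'E'
from h import *
np.set_printoptions(precision=3,suppress=True)
s=env.observe();p=np.array(s["position"]);R=np.array(s["tool_rot"]);print(s["q"],p,R)
# camera: gripper points in tool frame
for n in("side","top"):
    im=imaging.get_image(n);Q=(cloud(im)-p)@R
    m=(abs(Q[...,0])<.05)&(abs(Q[...,1])<.06)&(Q[...,2]>-.12)&(Q[...,2]<.02)&(im["depth"]>0)
    q=Q[m];i=np.argsort(-q[:,2])[:8];print(n,m.sum(),q[i])
go(100,20,.054,.07);go(95,30,.054,.07)
E
```

```text
[  -0.67    -2.256  120.315   55.249   13.699 -150.557] [0.472 0.168 0.244] [[-0.569 -0.207  0.796]
 [-0.097  0.978  0.185]
 [-0.817  0.028 -0.576]]
side 299 [[-0.005  0.034 -0.033]
 [-0.001 -0.03  -0.036]
 [-0.002  0.031 -0.036]
 [-0.     0.032 -0.039]
 [ 0.008 -0.03  -0.039]
 [-0.002  0.023 -0.04 ]
 [ 0.002 -0.033 -0.04 ]
 [ 0.006  0.029 -0.041]]
top 568 [[-0.003  0.026 -0.036]
 [-0.011 -0.028 -0.037]
 [-0.011  0.026 -0.038]
 [-0.012  0.029 -0.038]
 [ 0.004  0.025 -0.039]
 [-0.013 -0.031 -0.039]
 [-0.008 -0.033 -0.04 ]
 [-0.011  0.032 -0.04 ]]
(100, 20, 0.054, 0.07) P [0.661 0.17  0.123] shift cm [-0.828 -4.069 21.948] turn [  2.659 -15.339  -0.348]
(95, 30, 0.054, 0.07) P [0.663 0.17  0.133] shift cm [-1.773 -4.049 21.518] turn [ 2.672 -5.341 -0.115]
```

```bash
cat > kin.py <<'E'
import numpy as np
from scipy.optimize import least_squares
from scipy.spatial.transform import Rotation as Ro
rz=lambda d:Ro.from_euler("z",d,degrees=True).as_matrix();ry=lambda d:Ro.from_euler("y",d,degrees=True).as_matrix()
def fk(q,k,s=(1,1,1,0)):
    s4,s6,_,c6=s; a1,lat,d1,a2,L2,a3,L3,d6,o3=k
    R1=rz(q[0]);R2=R1@ry(q[1]);R3=R2@ry(q[2]);R5=R3@rz(s4*q[3])@ry(q[4]);R6=R5@rz(s6*q[5]+c6)
    return R1@[a1,lat,d1]+R2@[a2,0,L2]+R3@[a3,0,L3]+R5@[0,0,d6],R6
D=[([55.044,21.807,74.336,0,83.858,-12.336],[.2115,.5077,.1986]),
([-43.441,37.972,71.988,-.002,70.604,-43.411],[.5325,-.3425,.0468]),
([-35.0238,23.4479,62.2104,.0031,93.5228,-35.0115],[.5387,-.234,.2565]),
([13.456,16.9621,76.5918,-21.2925,88.0192,-84.8062],[.4773,.1267,.249]),
([.2476,11.7375,80.9345,1.1241,82.3976,-99.0009],[.4793,.1252,.2477]),
([-40.022,34.506,74.187,.011,71.295,-130.228],[.538,-.298,.073]),
([4.2832,14.8839,78.9765,.0534,86.1547,-86.3174],[.4708,.1534,.2326]),
([-.67,-2.256,120.315,55.249,13.699,-150.557],[.4724,.1685,.2437])]
Rl=np.array([[-.569,-.207,.796],[-.097,.978,.185],[-.817,.028,-.576]])
def fit():
    best=None
    for s4 in(1,-1):
        f=lambda k:np.concatenate([fk(q,k,(s4,1,0,0))[0]-p for q,p in D]+[1e-3*(np.array(k)-k0)])
        k0=np.array([0,.117,.35,0,.4,0,.4,.2,0]);o=least_squares(f,k0)
        e=max(np.linalg.norm(fk(q,o.x,(s4,1,0,0))[0]-p) for q,p in D)
        if best is None or e<best[0]: best=(e,s4,o.x)
    e,s4,k=best; c=min(((np.abs(fk(D[-1][0],k,(s4,s6,0,c6))[1]-Rl).max(),s6,c6) for s6 in(1,-1) for c6 in(0,90,180,270)))
    return e,c[0],k,(s4,c[1],0,c[2])
E,EO,K,SG=fit()
LO=np.array([-178.18,-50.72,12.68,-81.47,9.98,-165.26]);HI=np.array([178.18,133.34,142.11,261.47,163.14,165.26])
def ik(P,R,q0):
    def f(q):
        p,r=fk(q,K,SG); return np.r_[(p-P)*10,Ro.from_matrix(r.T@R).as_rotvec()]
    o=least_squares(f,np.clip(q0,LO+.1,HI-.1),bounds=(LO,HI),x_scale=50); return o.x,np.abs(o.fun).max()
E
cat > t.py <<'E'
from h import *
from kin import *
np.set_printoptions(precision=3,suppress=True,linewidth=160)
print(E,EO,K,SG)
for phi,p,b in[(100,20,.06),(95,30,0),(100,20,0),(105,10,0),(105,0,0),(110,-10,0),(60,60,0),(45,70,0)]:
    P,R=tgt(phi,p,.054,b)
    for q0 in([0,30,90,0,30,-95],[0,30,90,180,30,85],[0,30,90,90,30,-165]):
        print(phi,p,b,*ik(P,R,q0))
E
python3 t.py
```

```text
0.0003257125225973993 0.0004797852255419288 [ 0.001  0.118  0.13  -0.     0.537  0.103  0.35   0.29   0.   ] (1, 1, 0, 90)
100 20 0.06 [   0.572   27.031  100.729   70.802    9.98  -165.26 ] 0.3572578031487238
100 20 0.06 [  1.067  34.879 113.515 166.872  38.918  97.277] 2.220446049250313e-15
100 20 0.06 [   0.572   27.031  100.729   70.802    9.98  -165.26 ] 0.3572577986330502
95 30 0 [   1.219   33.051   94.167   70.519    9.98  -165.26 ] 0.1744017656678118
95 30 0 [  2.422  35.517 100.783 158.017  17.282 107.376] 1.1102230246251565e-15
95 30 0 [   1.219   33.051   94.167   70.519    9.98  -165.26 ] 0.17440176559694437
100 20 0 [   1.268   33.167   93.636   71.232    9.98  -165.26 ] 0.339962728659624
100 20 0 [  2.132  39.691 105.077 167.454  35.252  97.664] 5.078284800990649e-10
100 20 0 [   1.268   33.167   93.636   71.232    9.98  -165.26 ] 0.3399627273839168
105 10 0 [   1.308   33.206   93.181   71.96     9.98  -165.26 ] 0.5054617473626557
105 10 0 [  1.954  45.174 107.503 170.307  52.982  94.501] 1.9984014443252818e-14
105 10 0 [   1.308   33.206   93.181   71.96     9.98  -1
[... 299 characters left out ...]
   92.785   73.513    9.98  -165.26 ] 0.8329404257427553
110 -10 0 [  1.979  57.06  106.412 172.25   83.622  92.232] 2.220446049250313e-15
110 -10 0 [   1.337   32.591   92.785   73.513    9.98  -165.26 ] 0.8329402020492614
60 60 0 [  3.694  32.35   77.509   4.709  40.377 -98.883] 1.1102230246251565e-15
60 60 0 [  0.848  31.707  97.373  97.662   9.98  165.26 ] 0.3996743340151956
60 60 0 [  3.694  32.35   77.509   4.709  40.377 -98.883] 4.773959005888173e-14
45 70 0 [  4.166  35.133  66.486   2.257  58.49  -96.476] 2.1786195253694765e-10
45 70 0 [  8.838  32.568  95.227 261.47    9.98    4.858] 0.5792927580528421
45 70 0 [  4.166  35.133  66.486   2.257  58.49  -96.476] 2.0152290843398542e-10
```

```bash
cat >> h.py <<'E'
def tg(phi,p=55,r=.073,back=0,dy=0,off=.054):
    f,p=np.radians(phi),np.radians(p); z=np.array([np.cos(p),0,-np.sin(p)]); x=np.array([-np.sin(p),0,-np.cos(p)])
    return A+RS@(np.array([-np.sin(f)*r,dy,np.cos(f)*r])+(off-back)*z), RS@np.c_[x,[0,1,0],z]
E
python3 - <<'E'
from h import *
from kin import ik
np.set_printoptions(precision=3,suppress=True,linewidth=160)
for phi,b in[(95,.07),(95,0),(70,0),(45,0),(45,.07),(30,0)]:
    P,R=tg(phi,back=b);print(phi,b,P,*ik(P,R,[3,30,80,5,40,-95]))
P,R=tg(95,back=.07);d,r=delta(P,R);print("shift",d,"turn",r)
t=[ (RS@np.c_[[-np.sin(np.radians(55)),0,-np.cos(np.radians(55))],[0,1,0],[np.cos(np.radians(55)),0,-np.sin(np.radians(55))]]).T@(tg(b)[0]-tg(a)[0])*100 for a,b in zip(np.arange(95,45,-2.5),np.arange(92.5,44,-2.5))]
print(np.array(t))
E
```

```text
95 0.07 [0.665 0.171 0.127] [   2.807   26.285   89.941    8.223   29.227 -102.926] 5.124467516992581e-10
95 0 [0.704 0.177 0.069] [   3.318   33.962   86.988    8.987   24.488 -103.507] 3.3575714892664545e-13
70 0 [0.708 0.178 0.101] [   3.367   31.865   84.496    7.612   29.023 -101.943] 3.108624468950438e-14
45 0 [0.725 0.181 0.127] [   3.558   31.43    79.894    6.403   34.002 -100.435] 3.1671887334994153e-12
45 0.07 [0.685 0.174 0.185] [   3.085   24.276   82.041    6.114   39.028 -100.265] 5.0237591864288333e-14
30 0 [0.74  0.184 0.139] [  3.719  32.02   76.48    5.823  36.793 -99.656] 4.440892098500626e-15
shift [-1.408 -4.074 22.047] turn [ 2.646 19.655  0.468]
[[-0.165 -0.    -0.272]
 [-0.177  0.    -0.265]
 [-0.188 -0.    -0.257]
 [-0.199  0.    -0.248]
 [-0.21  -0.    -0.239]
 [-0.22   0.    -0.23 ]
 [-0.23  -0.    -0.22 ]
 [-0.239  0.    -0.21 ]
 [-0.248 -0.    -0.199]
 [-0.257 -0.    -0.188]
 [-0.265  0.    -0.177]
 [-0.272 -0.    -0.165]
 [-0.279 -0.    -0.153]
 [-0.286 -0.    -0.141]
 [-0.292  0.    -0.128]
 [-0.297 -0.    -0.115]
 [-0.302 -0.    -0.102]
 [-0.306  0.    -0.089]
 [-0.309  0.    -0.076]
 [-0.312  0.    -0.062]]
```

>>> {"op": "jog_arm", "data": {"plan": "0.9 6.5 0.15 0 0 -0.5 100;0.9 6.5 0.15 0 0 0 100;0.9 6.6 0.15 0 0 0 100;0 0 0 0 0 0 100"}}

```text
time_s: 21.3
position: [0.4741, 0.1811, 0.2476]
tool_rot: [[-0.676, -0.228, 0.701], [-0.13, 0.973, 0.191], [-0.726, 0.038, -0.687]]
ft_force: [0.2, -0.3, 0.3]
grip_width: 0.0519
gripper_force: 0.0
```

```bash
cat >t2.py <<'E'
from h import *
import sys
np.set_printoptions(precision=3,suppress=True,linewidth=160)
a=[float(x) for x in sys.argv[1:]]
P,R=tg(a[0],p=a[2] if len(a)>2 else 55,back=a[1]);d,r=delta(P,R);s=env.observe();print("shift",d,"turn",r,s["q"],s["ft_force"],s["time_s"])
E
python3 t2.py 95 .07
```

```text
shift [-3.975 -5.834 21.464] turn [ 3.88  11.492  1.167] [   1.688   -1.903  112.518   23.393   25.451 -117.769] [ 0.221 -0.317  0.309] 21.3
```

>>> {"op": "jog_arm", "data": {"plan": "0 0 0 -0.66 -0.97 3.58 100;0 0 0 -0.66 -0.97 3.58 100;0 0 0 -0.66 -0.97 3.58 100;0 0 0 -0.66 -0.97 3.58 100;0 0 0 -0.66 -0.97 3.58 100;2 5.7 0.6 0 0 0 100;1.9 5.7 0.6 0 0 0 100;0 0 0 0 0 0 100"}}

```text
time_s: 21.97
position: [0.6317, 0.1817, 0.1442]
tool_rot: [[-0.728, -0.228, 0.646], [-0.14, 0.973, 0.185], [-0.671, 0.044, -0.741]]
ft_force: [0.5, -0.1, 1.0]
grip_width: 0.0524
gripper_force: 0.0
```

```bash
python3 t2.py 95 .07
```

```text
shift [-1.073 -1.916  3.22 ] turn [4.115 7.084 1.074] [   1.339   21.86    99.25    29.731   20.077 -125.393] [ 0.459 -0.075  1.02 ] 21.9667
```

>>> {"op": "jog_arm", "data": {"plan": "1.5 2.5 0.4 0 0 0 100;1.5 2.5 0.4 0 0 0 100;1.5 2.5 0.4 0 0 0 100;1 1 0 -0.5 -0.9 0 100;0 0 0 -0.5 -1 0 100;0 0 0 0 0 0 100"}}

```text
time_s: 22.47
position: [0.6424, 0.165, 0.1509]
tool_rot: [[-0.817, -0.161, 0.554], [-0.141, 0.987, 0.079], [-0.559, -0.013, -0.829]]
ft_force: [0.6, -0.4, 1.2]
grip_width: 0.0518
gripper_force: 0.0
```

```bash
python3 t2.py 95 .07
```

```text
shift [-0.546  0.221  3.28 ] turn [-0.925 -0.98  -0.006] [   2.893   22.716   90.743    5.437   32.74  -100.291] [ 0.64  -0.367  1.196] 22.4667
```

>>> {"op": "jog_arm", "data": {"plan": "-0.9 -1 0 -0.5 0.2 1.6 100;0 0 0 0 0 1.6 100;0 0 0 0 0 0 100"}}

```text
time_s: 22.72
position: [0.6625, 0.1708, 0.1237]
tool_rot: [[-0.811, -0.169, 0.561], [-0.139, 0.986, 0.096], [-0.569, 0.0, -0.822]]
ft_force: [-0.9, -0.8, -0.8]
grip_width: 0.0518
gripper_force: 0.0
```

```bash
python3 t2.py 95 .07; python3 - <<'E'
from h import *
np.set_printoptions(precision=4,suppress=True)
s=env.observe();p=np.array(s["position"]);R=np.array(s["tool_rot"]);print("tcp stand",(p-A)@RS)
for n in("top","side"):
    im=imaging.get_image(n);W=cloud(im);C=(W-A)@RS;Q=(W-p)@R;ok=im["depth"]>0
    r=np.hypot(C[...,0],C[...,2]);m=ok&(abs(C[...,1])<.03)&(r>.06)&(r<.092)&(C[...,2]>-.03)
    print(n,"wheel",m.sum(),np.percentile(C[m][:,1],[2,10,50,90,98]),"tread r",np.percentile(r[m],[50,90]))
    g=ok&(abs(Q[...,0])<.02)&(abs(Q[...,1])<.06)&(Q[...,2]>-.075)&(Q[...,2]<-.02)
    y=C[g][:,1]; print("fingers",g.sum(),"neg",np.percentile(y[y<0],[5,50,95]) if (y<0).any() else 0,"pos",np.percentile(y[y>0],[5,50,95]) if (y>0).any() else 0, Q[g][:,2].max())
E
```

```text
shift [-0.347 -0.061 -0.136] turn [-0.049 -0.331 -0.075] [   2.899   26.382   90.168    7.95    29.207 -102.559] [-0.905 -0.765 -0.802] 22.7167
tcp stand [-0.084   0.0006  0.0037]
top wheel 496 [-0.0145 -0.014  -0.0041  0.01    0.0129] tread r [0.0836 0.0859]
fingers 54 neg [-0.0389 -0.0318 -0.0256] pos [0.0262 0.027  0.0377] -0.020060873887109025
side wheel 627 [-0.0193 -0.0166 -0.012   0.0041  0.0115] tread r [0.0803 0.0885]
fingers 42 neg [-0.0428 -0.0366 -0.0285] pos [0.017  0.027  0.0333] -0.022088748390737795
```

>>> {"op": "jog_arm", "data": {"plan": "0 0 0 -0.35 0 1.5 100;0 0 0 0 -0.05 2 100;0 0 0 0 0 2 100;0 0 0 0 0 1.4 100;0 0 0 0 0 0 100", "grip_force": 20}}

```text
time_s: 23.23
position: [0.7046, 0.1773, 0.0701]
tool_rot: [[-0.81, -0.168, 0.561], [-0.139, 0.986, 0.095], [-0.569, -0.001, -0.822]]
ft_force: [-1.0, 0.3, 0.0]
grip_width: 0.0521
gripper_force: 0.0
```

>>> {"op": "jog_arm", "data": {"plan": "0 0 0 0 0 0 180;0 0 0 0 0 0 200;0 0 0 0 0 0 220;0 0 0 0 0 0 255;0 0 0 0 0 0 255"}}

```text
time_s: 23.65
position: [0.7047, 0.1773, 0.0731]
tool_rot: [[-0.808, -0.168, 0.564], [-0.138, 0.986, 0.095], [-0.572, -0.001, -0.82]]
ft_force: [-6.6, -0.9, 5.0]
grip_width: 0.0278
gripper_force: 26.2
```

```bash
python3 t2.py 95 0
```

```text
shift [0.246 0.013 0.277] turn [-0.153 -0.104 -0.074] [   3.4     33.694   86.596    8.254   25.197 -102.66 ] [-6.59  -0.9    4.968] 23.65
```

>>> {"op": "jog_arm", "data": {"plan": "0 0 0 -0.16 0 -0.27 255;0 0 0 -0.18 0 -0.27 255;0 0 0 -0.19 0 -0.26 255;0 0 0 -0.2 0 -0.25 255;0 0 0 -0.21 0 -0.24 255;0 0 0 -0.22 0 -0.23 255;0 0 0 -0.23 0 -0.22 255;0 0 0 -0.24 0 -0.21 255;0 0 0 -0.25 0 -0.2 255;0 0 0 -0.26 0 -0.19 255"}}

```text
time_s: 24.48
position: [0.7088, 0.178, 0.103]
tool_rot: [[-0.81, -0.168, 0.562], [-0.138, 0.986, 0.094], [-0.57, -0.001, -0.822]]
ft_force: [5.1, 2.7, -6.5]
grip_width: 0.0276
gripper_force: 23.0
```

```bash
python3 t2.py 70 0; python3 - <<'E'
from h import *
np.set_printoptions(precision=2,suppress=True)
for n in("side","top"):
    im=imaging.get_image(n)
    for r in models.tip_of(n,"mark")[:2]:
        o,d=ray(im,*r["at"]); o=(o-A)@RS;d=d@RS
        print(n,r["confidence"],r["at"],[(o+d*((y-o[1])/d[1]))*1000 for y in(-.014,0)])
E
```

```text
shift [0.166 0.017 0.158] turn [-0.149 -0.252 -0.081] [   3.449   31.76    84.027    6.99    29.8   -101.217] [ 5.117  2.692 -6.517] 24.4833
side 0.94 [258.7, 168.5] [array([-69.21, -14.  , -27.91]), array([-62.37,   0.  , -41.98])]
top 0.86 [173.5, 157.2] [array([-88.06, -14.  ,  56.8 ]), array([-70.12,  -0.  , -23.48])]
```

The pinch is turning the wheel: the mark went from about 141° to about 115°. Continue.

>>> {"op": "jog_arm", "data": {"plan": "0 0 0 -0.265 0 -0.18 255;0 0 0 -0.27 0 -0.165 255;0 0 0 -0.28 0 -0.15 255;0 0 0 -0.285 0 -0.14 255;0 0 0 -0.29 0 -0.13 255;0 0 0 -0.3 0 -0.115 255;0 0 0 -0.3 0 -0.1 255;0 0 0 -0.305 0 -0.09 255;0 0 0 -0.31 0 -0.075 255;0 0 0 -0.31 0 -0.06 255"}}

```text
time_s: 25.52
position: [0.7259, 0.181, 0.13]
tool_rot: [[-0.809, -0.168, 0.563], [-0.138, 0.986, 0.095], [-0.571, -0.001, -0.821]]
ft_force: [-0.0, 4.2, -5.7]
grip_width: 0.0275
gripper_force: 21.1
```

>>> {"op": "jog_arm", "data": {"plan": "0 0 0 0 0 0 255;0 0 0 0 0 0 100;0 0 0 0 0 0 100;0 0 0 0 0 0 100"}}

```text
time_s: 25.85
position: [0.7268, 0.1804, 0.1312]
tool_rot: [[-0.807, -0.167, 0.566], [-0.138, 0.986, 0.094], [-0.574, -0.002, -0.819]]
ft_force: [0.4, -0.1, 0.3]
grip_width: 0.0519
gripper_force: 0.0
```

```bash
cat > mark.py <<'E'
from h import *
np.set_printoptions(precision=2,suppress=True)
for n in("side","top"):
    im=imaging.get_image(n)
    for r in models.tip_of(n,"mark")[:2]:
        o,d=ray(im,*r["at"]); o=(o-A)@RS;d=d@RS
        P=[(o+d*((y-o[1])/d[1]))*1000 for y in(-.014,0)]
        # intersection with tread cylinder r=85
        a=d[0]**2+d[2]**2;b=o[0]*d[0]+o[2]*d[2];c=o[0]**2+o[2]**2-.085**2
        t=(-b-np.sqrt(b*b-a*c))/a if b*b>a*c else -b/a; X=(o+d*t)*1000
        print(n,r["confidence"],r["at"],P,"tread",X,"phi",np.degrees(np.arctan2(-X[0],X[2])),[np.degrees(np.arctan2(-q[0],q[2])) for q in P])
s=env.observe();print(s["time_s"],s["ft_force"],s["grip_width"],s["q"])
E
python3 mark.py; python3 t2.py 45 .07
```

```text
side 0.98 [254.4, 164.5] [array([-86.57, -14.  ,  -1.93]), array([-79.93,   0.  , -15.7 ])] tread [-84.82 -10.3   -5.57] phi 93.75405692486812 [np.float64(91.274979269438), np.float64(101.11061687935668)]
top 0.75 [174.7, 163.7] [array([-108.11,  -14.  ,   56.33]), array([-91.66,   0.  , -23.98])] tread [-92.69  -0.87 -18.98] phi 101.5738346319573 [np.float64(62.47986488087588), np.float64(104.66283649402155)]
26.05 [1.51 0.01 0.38] 0.0518781014342647 [  3.61  31.34  79.38   5.9   34.68 -99.85]
shift [ 0.266  0.036 -6.823] turn [-0.183 -0.12  -0.085] [  3.614  31.344  79.38    5.896  34.678 -99.85 ] [1.509 0.01  0.379] 26.05
```

>>> {"op": "jog_arm", "data": {"plan": "0 0 0 0.2 0 -3.4 100;0 0 0 0.1 0 -3.4 100;0 0 0 1.6 0 1.2 100;0 0 0 1.7 0 1.2 100;0 0 0 1.6 0 1.1 100;0 0 0 0 0 1.5 100;0 0 0 0 0 2 100;0 0 0 0 0 2 100;0 0 0 0 0 1.4 100;0 0 0 0 0 0 100"}}

```text
time_s: 26.88
position: [0.7043, 0.1769, 0.0679]
tool_rot: [[-0.811, -0.167, 0.561], [-0.138, 0.986, 0.094], [-0.569, -0.001, -0.823]]
ft_force: [0.2, 0.1, 0.2]
grip_width: 0.0521
gripper_force: 0.0
```

```bash
python3 t2.py 95 0; python3 mark.py
```

```text
shift [-0.09   0.052 -0.118] turn [-0.158 -0.348 -0.096] [   3.368   34.086   86.756    8.326   24.891 -102.763] [0.157 0.098 0.161] 26.8833
top 0.65 [175.6, 162.8] [array([-102.16,  -14.  ,   38.08]), array([-85.27,   0.  , -43.59])] tread [-90.42  -4.27 -18.7 ] phi 101.68503824405923 [np.float64(69.55611478840689), np.float64(117.0769110652906)]
27.0833 [ 0.08 -0.19  0.2 ] 0.05181098628881481 [   3.38   33.75   86.78    8.32   24.95 -102.75]
```

Close, then do the second arc.

>>> {"op": "jog_arm", "data": {"plan": "0 0 0 0 0.05 0 180;0 0 0 0 0 0 200;0 0 0 0 0 0 220;0 0 0 0 0 0 255;0 0 0 0 0 0 255"}}

```text
time_s: 27.5
position: [0.704, 0.1772, 0.0715]
tool_rot: [[-0.809, -0.167, 0.564], [-0.138, 0.986, 0.094], [-0.572, -0.002, -0.82]]
ft_force: [-5.5, -3.9, 4.3]
grip_width: 0.0279
gripper_force: 25.9
```

>>> {"op": "jog_arm", "data": {"plan": "0 0 0 -0.16 0 -0.27 255;0 0 0 -0.18 0 -0.27 255;0 0 0 -0.19 0 -0.26 255;0 0 0 -0.2 0 -0.25 255;0 0 0 -0.21 0 -0.24 255;0 0 0 -0.22 0 -0.23 255;0 0 0 -0.23 0 -0.22 255;0 0 0 -0.24 0 -0.21 255;0 0 0 -0.25 0 -0.2 255;0 0 0 -0.26 0 -0.19 255"}}

```text
time_s: 28.33
position: [0.7079, 0.1779, 0.1016]
tool_rot: [[-0.81, -0.167, 0.562], [-0.138, 0.986, 0.094], [-0.57, -0.002, -0.822]]
ft_force: [3.0, -3.8, -5.6]
grip_width: 0.0278
gripper_force: 23.2
```

>>> {"op": "jog_arm", "data": {"plan": "0 0 0 -0.265 0 -0.18 255;0 0 0 -0.27 0 -0.165 255;0 0 0 -0.28 0 -0.15 255;0 0 0 -0.285 0 -0.14 255;0 0 0 -0.29 0 -0.13 255;0 0 0 -0.3 0 -0.115 255;0 0 0 -0.3 0 -0.1 255;0 0 0 -0.305 0 -0.09 255;0 0 0 -0.31 0 -0.075 255;0 0 0 -0.31 0 -0.06 255"}}

```text
time_s: 29.17
position: [0.7242, 0.1807, 0.1279]
tool_rot: [[-0.811, -0.167, 0.561], [-0.139, 0.986, 0.094], [-0.569, -0.002, -0.822]]
ft_force: [-0.1, -5.3, -4.6]
grip_width: 0.0273
gripper_force: 22.1
```

>>> {"op": "jog_arm", "data": {"plan": "0 0 0 0 0 0 255;0 0 0 0 0 0 100;0 0 0 0 0 0 100;0 0 0 0 0 0 100;0 0 0 0.2 0 -3.4 100;0 0 0 0.1 0 -3.4 100"}}

```text
time_s: 29.67
position: [0.6834, 0.1745, 0.1815]
tool_rot: [[-0.811, -0.168, 0.561], [-0.138, 0.986, 0.095], [-0.569, -0.001, -0.823]]
ft_force: [0.1, -0.3, 0.9]
grip_width: 0.0517
gripper_force: 0.0
```

```bash
python3 t2.py 95 .07; python3 mark.py
```

```text
shift [ 4.684 -0.069  3.415] turn [-0.126 -0.346 -0.088] [  3.226  24.363  82.285   5.737  39.004 -99.79 ] [ 0.061 -0.347  0.889] 29.6667
side 0.81 [258.8, 148.4] [array([-69.74, -14.  ,  66.96]), array([-62.9 ,   0.  ,  53.98])] tread [-63.96  -2.16  55.98] phi 48.803812995418426 [np.float64(46.167034540701415), np.float64(49.36534944368981)]
side 0.57 [180.6, 155.4] [array([-351.13,  -14.  ,  137.35]), array([-347.54,    0.  ,  125.18])] tread [-285.75  241.13  -84.29] phi 106.4344723671959 [np.float64(68.63670573592468), np.float64(70.19096555201766)]
top 0.9 [168.8, 156.0] [array([-98.01, -14.  , 127.57]), array([-80.81,   0.  ,  52.57])] tread [-77.01   3.1   35.99] phi 64.95195238099116 [np.float64(37.534567095676444), np.float64(56.95271534423871)]
29.8667 [ 0.2  -0.35 -0.56] 0.05184496202296042 [  3.24  24.23  82.2    5.73  38.9  -99.79]
```

```bash
cat > mk.py <<'E'
from h import *
from scipy.ndimage import map_coordinates
np.set_printoptions(precision=2,suppress=True)
def prof(im,lo,hi):
    """brightness along rim angle: tread (centre band) and -y side ring"""
    g=cv2.cvtColor(im["pixels"],cv2.COLOR_RGB2GRAY).astype(float);sat=cv2.cvtColor(im["pixels"],cv2.COLOR_RGB2HSV)[...,1]
    ph=np.arange(lo,hi,.5);out={}
    for nm,pts in(("tread",[(.085,y) for y in np.linspace(-.011,.011,7)]),("side",[(r,-.014) for r in np.linspace(.068,.083,5)])):
        a=np.zeros(len(ph));w=np.zeros(len(ph))
        for r,y in pts:
            for i,f in enumerate(np.radians(ph)):
                X=A+RS@np.array([-np.sin(f)*r,y,np.cos(f)*r]);u,v=w2px(im,X)
                dz=(np.linalg.inv(im["world_from_camera"])@np.r_[X,1])[2]
                d=im["depth"][int(round(v)),int(round(u))]
                if abs(d-dz)<.02: a[i]+=map_coordinates(g,[[v],[u]],order=1)[0];w[i]+=1
        out[nm]=(ph,np.where(w>0,a/np.maximum(w,1),np.nan))
    return out
def show(lo,hi):
    for n in("side","top"):
        for k,(ph,b) in prof(imaging.get_image(n),lo,hi).items():
            m=np.isfinite(b)
            if m.sum()<10: print(n,k,"hidden");continue
            base=np.nanmedian(b);e=np.clip(np.nan_to_num(b-base-.4*(np.nanmax(b)-base)),0,None)
            print(n,k,"base %.0f max %.0f at %.1f centroid %.2f"%(base,np.nanmax(b),ph[np.nanargmax(b)],(e*ph).sum()/e.sum()),"hidden",(~m).sum(), b[::6].round())
if __name__=="__main__":
    import sys;show(float(sys.argv[1]),float(sys.argv[2]))
E
python3 mk.py 10 90
```

```text
side tread base 51 max 121 at 56.5 centroid 56.55 hidden 0 [ 47.  46.  43.  40.  42.  45.  46.  48.  50.  46.  45.  44.  44.  50.
  92. 119. 119.  95.  61.  55.  55.  61.  52.  52.  53.  58.  61.]
side side base 40 max 79 at 57.5 centroid 56.50 hidden 0 [39. 40. 36. 36. 39. 37. 38. 39. 38. 40. 40. 38. 39. 46. 65. 76. 78. 64.
 48. 41. 40. 41. 41. 41. 40. 40. 42.]
top tread base 45 max 121 at 59.0 centroid 57.86 hidden 46 [ nan  58.  47.  42.  39.  41.  45.  46.  44.  43.  44.  44.  42.  45.
  69. 115. 119. 112.  75.  49.  nan  nan  nan  nan  nan  nan  nan]
top side base 43 max 76 at 60.0 centroid 53.05 hidden 62 [nan 54. 45. 43. 43. 43. 42. 43. 42. 41. 40. 42. 44. 49. 58. 63. 70. nan
 nan nan nan nan nan nan nan nan nan]
```

Stripe profiles from both cameras put the mark at about 56.7°. Third grip: turn by that much.

>>> {"op": "jog_arm", "data": {"plan": "0 0 0 1.6 0 1.1 100;0 0 0 1.6 0 1.1 100;0 0 0 1.4 0 1.1 100;0 0 0 0 0 1.5 100;0 0 0 0 0 2 100;0 0 0 0 0 2 100;0 0 0 0 0 1.4 100;0 0 0 0 0 0 100"}}

```text
time_s: 30.63
position: [0.7044, 0.1775, 0.0683]
tool_rot: [[-0.812, -0.167, 0.559], [-0.138, 0.986, 0.094], [-0.567, -0.001, -0.824]]
ft_force: [-1.0, 0.3, -0.2]
grip_width: 0.0516
gripper_force: 0.0
```

>>> {"op": "jog_arm", "data": {"plan": "0 0 0 0 -0.03 0 180;0 0 0 0 0 0 200;0 0 0 0 0 0 220;0 0 0 0 0 0 255;0 0 0 0 0 0 255"}}

```text
time_s: 31.05
position: [0.7044, 0.1773, 0.0731]
tool_rot: [[-0.809, -0.167, 0.563], [-0.138, 0.986, 0.094], [-0.571, -0.002, -0.821]]
ft_force: [2.6, -0.0, -1.7]
grip_width: 0.0273
gripper_force: 24.9
```

```bash
python3 t2.py 95 0; python3 mk.py 10 90 | cut -c1-75
```

```text
shift [0.22  0.017 0.294] turn [-0.165 -0.158 -0.08 ] [   3.401   33.676   86.602    8.193   25.259 -102.596] [ 2.559 -0.041 -1.678] 31.05
side tread base 47 max 121 at 56.5 centroid 56.37 hidden 37 [ 48.  45.  43.
  97. 119. 119.  94.  53.  42.  41.  nan  nan  nan  nan  nan  nan]
side side base 37 max 78 at 58.0 centroid 56.25 hidden 24 [37. 36. 38. 37. 
 46. 38. 39. 39. 39. nan nan nan nan]
top tread base 44 max 123 at 57.0 centroid 57.65 hidden 6 [ nan  59.  46.  
  71. 116. 123. 113.  76.  46.  40.  40.  40.  43.  42.  44.  42.]
top side base 47 max 81 at 57.0 centroid 57.51 hidden 4 [nan 52. 46. 45. 46
 70. 60. 52. 47. 45. 46. 48. 49. 52.]
```

>>> {"op": "jog_arm", "data": {"plan": "0 0 0 -0.16 0 -0.27 255;0 0 0 -0.18 0 -0.27 255;0 0 0 -0.19 0 -0.26 255;0 0 0 -0.2 0 -0.25 255;0 0 0 -0.21 0 -0.24 255;0 0 0 -0.22 0 -0.23 255;0 0 0 -0.23 0 -0.22 255;0 0 0 -0.24 0 -0.21 255;0 0 0 -0.25 0 -0.2 255;0 0 0 -0.26 0 -0.19 255"}}

```text
time_s: 31.98
position: [0.7085, 0.1779, 0.1039]
tool_rot: [[-0.81, -0.167, 0.562], [-0.138, 0.986, 0.094], [-0.57, -0.002, -0.821]]
ft_force: [5.3, -0.1, -7.2]
grip_width: 0.0275
gripper_force: 22.5
```

>>> {"op": "jog_arm", "data": {"plan": "0 0 0 -0.265 0 -0.18 255;0 0 0 -0.27 0 -0.165 255;0 0 0 -0.28 0 -0.15 255;0 0 0 -0.285 0 -0.14 255;0 0 0 -0.29 0 -0.13 255;0 0 0 -0.3 0 -0.115 255;0 0 0 -0.3 0 -0.1 255;0 0 0 -0.305 0 -0.09 255;0 0 0 0 0 0 255"}}

```text
time_s: 32.73
position: [0.7217, 0.1802, 0.1267]
tool_rot: [[-0.809, -0.167, 0.564], [-0.138, 0.986, 0.094], [-0.572, -0.002, -0.82]]
ft_force: [0.5, -0.9, -4.4]
grip_width: 0.0276
gripper_force: 21.2
```

```bash
python3 t2.py 50 0; python3 mk.py -30 50
```

```text
shift [0.298 0.017 0.277] turn [-0.17  -0.119 -0.078] [   3.599   31.194   80.388    6.065   33.829 -100.059] [ 0.463 -0.851 -4.384] 32.7333
side tread base 45 max 149 at 12.0 centroid 12.26 hidden 25 [ 44.  46.  48.  45.  45.  45.  45.  42.  43.  42.  45.  45.  60. 118.
 149. 127.  69.  43.  45.  45.  48.  46.  42.  nan  nan  nan  nan]
side side base 39 max 73 at 13.0 centroid 14.29 hidden 4 [41. 39. 37. 39. 38. 37. 38. 37. 37. 38. 39. 38. 44. 60. 73. 71. 58. 38.
 38. 37. 38. 39. 48. 52. nan 38. 40.]
top tread base 46 max 175 at 15.0 centroid 13.28 hidden 35 [ 94.  nan  nan  nan  73.  47.  47.  46.  43.  44.  45.  81.  nan  nan
 126. 175. 131.  51.  41.  45.  47.  46.  47.  45.  43.  43.  43.]
top side base 50 max 110 at 17.0 centroid 13.39 hidden 28 [ nan  56.  53.  49.  50.  45.  43.  42.  44.  44.  60.  93.  nan  nan
 104. 107.  97.  55.  46.  44.  41.  41.  51.  61.  59.  67.  nan]
```

>>> {"op": "jog_arm", "data": {"plan": "0 0 0 -0.31 0 -0.07 255;0 0 0 -0.31 0 -0.055 255;0 0 0 -0.315 0 -0.04 255;0 0 0 -0.25 0 -0.02 255;0 0 0 -0.2 0 -0.01 255;0 0 0 -0.1 0 0 255;0 0 0 0 0 0 255"}}

```text
time_s: 33.42
position: [0.7324, 0.1821, 0.1366]
tool_rot: [[-0.809, -0.167, 0.564], [-0.138, 0.986, 0.094], [-0.572, -0.002, -0.82]]
ft_force: [-2.4, -2.4, -2.0]
grip_width: 0.0275
gripper_force: 21.2
```

```bash
python3 t2.py 37 0; python3 mk.py -35 35
```

```text
shift [0.124 0.019 0.219] turn [-0.17  -0.123 -0.079] [  3.715  31.508  77.832   5.623  36.051 -99.469] [-2.355 -2.363 -2.004] 33.4167
side tread base 46 max 156 at 2.5 centroid 2.66 hidden 15 [ 43.  45.  46.  48.  46.  44.  45.  47.  46.  47.  56. 111. 154. 153.
 119.  55.  45.  43.  41.  42.  42.  nan  nan  nan]
side side base 40 max 75 at 2.0 centroid 3.12 hidden 8 [40. 40. 40. 39. 40. 40. 40. 40. 39. 37. 44. 59. 72. 74. 65. 44. 37. 37.
 38. 37. 48. nan 39. 37.]
top tread base 47 max 168 at 2.5 centroid 0.51 hidden 33 [ 46.  64. 108.  nan  nan  nan  56.  47.  44.  43.  44.  64. 151. 149.
  nan  nan  60.  48.  43.  42.  43.  45.  45.  46.]
top side base 50 max 129 at 3.5 centroid 2.06 hidden 28 [ 50.  nan  nan  49.  52.  52.  48.  46.  43.  43.  48.  70. 107.  nan
  nan  nan  53.  45.  43.  nan  46.  57.  64.  nan]
```

>>> {"op": "jog_arm", "data": {"plan": "0 0 0 -0.18 0 0 255;0 0 0 -0.18 0 0.01 255;0 0 0 0 0 0 255"}}

```text
time_s: 33.77
position: [0.7353, 0.1826, 0.1385]
tool_rot: [[-0.809, -0.167, 0.564], [-0.138, 0.986, 0.094], [-0.572, -0.002, -0.821]]
ft_force: [-2.8, -2.9, -0.1]
grip_width: 0.0278
gripper_force: 21.5
```

```bash
python3 mk.py -40 30; python3 - <<'E'
from h import *
np.set_printoptions(precision=2,suppress=True)
S=imaging.get_image("side");h=cv2.cvtColor(S["pixels"],cv2.COLOR_RGB2HSV)
u,v=w2px(S,A+RS@np.array([0,0,.092]));print("tip expected",u,v)
m=((h[...,0]<8)|(h[...,0]>172))&(h[...,1]>110);m[:int(v)-30]=0;m[int(v)+12:]=0;m[:,:int(u)-15]=0;m[:,int(u)+15:]=0
ys,xs=np.nonzero(m);C=(cloud(S)-A)@RS
print(len(xs),[(x,y,C[y,x]*1000) for x,y in zip(xs,ys)][-12:])
save(S,"m1.png",(int(u)-25,int(v)-30,int(u)+25,int(v)+25),10)
E
```

```text
side tread base 46 max 154 at 1.0 centroid 0.60 hidden 10 [ 42.  40.  42.  43.  45.  46.  44.  44.  47.  47.  46.  56. 102. 147.
 151. 104.  51.  47.  48.  43.  40.  42.  nan  nan]
side side base 38 max 75 at 0.0 centroid 0.72 hidden 0 [37. 36. 39. 37. 38. 37. 37. 39. 38. 37. 37. 43. 59. 75. 74. 63. 40. 38.
 38. 38. 40. 47. 39. 42.]
top tread base 47 max 173 at 1.5 centroid 0.60 hidden 33 [ 48.  47.  47.  76.  nan  nan  nan  nan  50.  46.  47.  43.  58. 130.
 173.  nan  nan  nan  51.  46.  42.  42.  43.  47.]
top side base 50 max 129 at 3.5 centroid 0.89 hidden 25 [ 57.  52.  53.  nan  62.  57.  52.  47.  46.  45.  44.  51.  80. 107.
 118.  nan  nan  nan  47.  44.  40.  43.  54.  60.]
tip expected 274.9976137018385 135.18266910185199
4 [(np.int64(276), np.int64(119), array([  1.97,   1.15, 160.65])), (np.int64(276), np.int64(120), array([ -2.86,  -8.08, 164.16])), (np.int64(275), np.int64(122), array([ -0.51,   2.91, 147.55])), (np.int64(276), np.int64(123), array([  0.1 ,  -3.5 , 147.45]))]
```

View pics/m1.png

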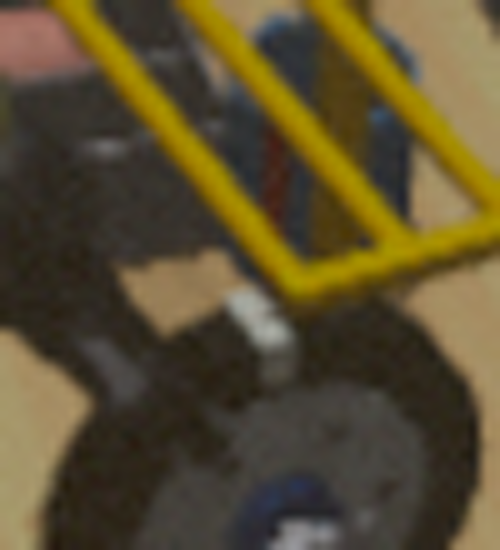

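m1 shows the white mark at (262,335), almost at the top under the red pointer line at (275,190). One small nudge, then release gently.

>>> {"op": "jog_arm", "data": {"plan": "0 0 0 -0.07 0 0 255;0 0 0 0 0 0 255;0 0 0 0 0 0 190;0 0 0 0 0 0 150;0 0 0 0 0 0 100;0 0 0 0 0 0 100;0 0 0 0 0 -1 100;0 0 0 0 0 -2 100;0 0 0 0 0 -3 100;0 0 0 0 0 -3 100"}}

```text
time_s: 34.75
position: [0.6841, 0.1741, 0.2132]
tool_rot: [[-0.809, -0.168, 0.563], [-0.138, 0.986, 0.094], [-0.571, -0.001, -0.821]]
ft_force: [0.3, -0.7, 0.9]
grip_width: 0.0521
gripper_force: 0.0
```

```bash
python3 mk.py -35 35;python3 -c "
from h import *
car();s=env.observe();print(s['position'],s['time_s'])"
```

```text
side tread base 47 max 154 at 1.0 centroid 0.43 hidden 0 [ 43.  45.  46.  48.  47.  47.  47.  47.  46.  52.  85. 135. 154. 120.
  57.  46.  47.  46.  41.  41.  44.  47.  48.  49.]
side side base 39 max 75 at 1.5 centroid 0.81 hidden 0 [40. 38. 38. 40. 40. 39. 38. 39. 41. 41. 53. 68. 74. 67. 46. 39. 38. 37.
 35. 38. 38. 38. 40. 38.]
top tread base 47 max 173 at 1.5 centroid 0.59 hidden 33 [ 46.  63. 107.  nan  nan  nan  58.  48.  47.  40.  49. 103. 171. 146.
  nan  nan  59.  46.  40.  40.  40.  43.  44.  44.]
top side base 46 max 128 at 3.5 centroid 0.79 hidden 25 [ 51.  nan  nan  50.  48.  50.  46.  44.  44.  47.  71. 101. 114.  nan
  nan  nan  51.  45.  45.  44.  42.  43.  40.  44.]
top 227 [-0.19207403 -0.15336536 -0.11961082]
side 160 [-0.19584711 -0.1789552  -0.12229332]
[0.68491236 0.17428427 0.21372423] [-0.53270708 -0.13139962  0.32672116]
[0.68491236 0.17428427 0.21372423] 34.95
```

>>> {"op": "jog_arm", "data": {"plan": "0 0 0 0 0 -3 100;0 0 0 0 0 -3 100;0 0 0 0 0 0 100;0 0 0 0 0 0 100"}}

```text
time_s: 35.28
position: [0.6513, 0.1686, 0.2621]
tool_rot: [[-0.808, -0.167, 0.564], [-0.138, 0.986, 0.094], [-0.572, -0.002, -0.82]]
ft_force: [0.5, -1.0, -0.3]
grip_width: 0.0516
gripper_force: 0.0
```

```bash
python3 mk.py -35 35 | cut -c1-60; python3 -c "
from rig import job
print(job.close_job())"
```

```text
side tread base 48 max 153 at 1.0 centroid 0.44 hidden 0 [ 4
  59.  48.  48.  47.  41.  44.  45.  48.  49.  48.]
side side base 40 max 75 at -0.5 centroid 0.65 hidden 0 [41.
 41. 39. 37. 41. 40. 39.]
top tread base 46 max 172 at 1.5 centroid 0.59 hidden 33 [ 4
  nan  nan  58.  46.  41.  39.  41.  44.  45.  46.]
top side base 46 max 130 at 3.5 centroid 0.85 hidden 25 [ 50
  nan  nan  52.  47.  45.  43.  43.  44.  42.  42.]
the job is handed in; nothing more can be done
None
```

I pushed the carriage home against its stop, then turned the wheel until its mark was within about 1° of the top and released it, and handed the job in at 35.3 s; the first push slipped over the carriage, and the second peaked at about 93 N on the wrist against the stop (limit 120 N).

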